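# Set up the key machine for a batch

### The job

Get the key-cutting machine ready for a batch: lock its carriage by swinging the lever between the clamps fully to the far side, lower the setting gauge's blade into the left clamp (the one nearer the tray) until its shoulder rests on the jaws, then do the same in the right clamp, put the gauge back upright in its wooden stand, fully down, and swing the lever fully back towards the robot's side. Also lay every brass key blank that is on the counter flat in the plywood tray, one to a compartment, with its bow (the square head with the hole) towards the tray's dark grip bar. Leave the padlock, the oil bottle and the screwdriver where they are.

Things in the scene. Friction and masses are not known exactly. Their poses are not given: they have to be found in the camera images.
- machine: blue key-cutting machine, fixed: bed 140 (x) x 430 (y) x 30 high, blue motor housing 170 high at its right end, y -175 to -345. Origin at counter level midway between the two clamps at y +60 (left, nearer the tray) and -60 (right). A clamp is two steel jaws, each 22 (x) x 44 (y), tops 75 above the counter; the 9 wide gap between them runs along y, open at top and ends, 45 deep
- left_gap (a point): middle of the left clamp's gap, level with the jaw tops; axes as the machine's: gap 9 mm wide along x, 44 long along y, z up
- right_gap (a point): the same for the right clamp
- lock (a joint): carriage lever on a block (70 x 50 x 25) on the bed midway between the clamps; 0 = leaning to the machine's -x (robot's side, released), 1.0 rad = leaning to +x (far side, locked). It hinges about y on the machine's z axis, 52 above the counter, stops at both ends, stays where it is left, and takes about 1 to 2 N to push at the ball
- lock_tip (a point): centre of the lever's black ball, 26 across, 60 mm from the hinge; 105 above the counter at both ends of the swing, 29 before or behind the machine's z axis
- stand: fixed wooden block 50 (x) x 70 (y) x 50 high with a slot in its top, where the gauge stands at the start; origin under its centre
- stand_slot (a point): centre of the stand's slot, level with the block's top; slot 10 wide along x, 34 long along y, 45 deep
- gauge: setting gauge, 120 g: black handle 16 (x) x 32 (y) x 55 high, and below it a steel blade 5 thick (x), 26 wide (y), 36 long. Origin mid-shoulder (the handle's flat underside, where the blade starts), so it is level with the jaw tops or the stand's top when seated. Starts upright in the stand, axes as the stand's. Grip the handle across x; either way round is fine
- tray: fixed plywood tray 268 (x) x 138 (y), 16 high, floor 4 thick; four compartments side by side along x, each 62 (x) x 130 (y) inside, walls 4 thick and 12 above the floor. The dark grip bar (140 long, 16 wide, 26 high) is outside at its -y end, so bows go to -y. Origin at counter level under its centre
- comp0 (a point): floor centre of compartment 0 (0 is nearest the robot); axes as the tray's, a key lies along y
- comp1 (a point): floor centre of compartment 1
- comp2 (a point): floor centre of compartment 2
- comp3 (a point): floor centre of compartment 3
- key0: flat brass key blank on the counter (may be absent), 110 long, 6 thick, 70 g: square bow 38 x 38 with a 16 mm hole at its -x end; shank 14 wide from x -17 to the tip at +55; a small bit, 18 long, stands 10 out to +y near the tip (x 32 to 50). Origin at its underside in mid-length: grip there, across the shank (y). x runs from bow to tip
- key0_bow (a point): centre of that key's bow, 36 mm from its origin
- key1: another such key blank, the same (may be absent)
- key1_bow (a point): centre of that key's bow, 36 mm from its origin
- key2: another such key blank, the same (may be absent)
- key2_bow (a point): centre of that key's bow, 36 mm from its origin
- key3: another such key blank, the same (may be absent)
- key3_bow (a point): centre of that key's bow, 36 mm from its origin
- padlock: bystander: brass padlock lying flat, body 45 x 55 x 24, beyond the tray
- oil: bystander: white oil bottle, 48 across, 110 high, to the right of the stand
- driver: bystander: screwdriver lying beyond the tray
There are look-alikes about, which are no part of the job. What is shaped like the gauge but blue or green is not meant.

How it is judged:
On the way, in this order (a step that is already met when the one before it is completed fails the run):
1. the carriage lever is swung to the far side (value of joint lock above 0.85 rad), for 0.2 s.
2. the gauge's blade is in the left clamp's gap with its shoulder on the jaws, the carriage locked (x of gauge in the frame of left_gap between -0.006 and 0.006 m and y of gauge in the frame of left_gap between -0.011 and 0.011 m and z of gauge in the frame of left_gap between -0.003 and 0.003 m and angle between gauge's own z axis and vertical below 0.09 rad and value of joint lock above 0.8 rad), for 0.3 s.
3. the gauge's blade is in the right clamp's gap with its shoulder on the jaws, the carriage locked (x of gauge in the frame of right_gap between -0.006 and 0.006 m and y of gauge in the frame of right_gap between -0.011 and 0.011 m and z of gauge in the frame of right_gap between -0.003 and 0.003 m and angle between gauge's own z axis and vertical below 0.09 rad and value of joint lock above 0.8 rad), for 0.3 s.
At the end, for the whole second after the job is handed in: The carriage lever is back (below 0.15 rad); the gauge stands in the stand's slot, its shoulder within 3 mm of the block's top and upright within 5 degrees; every key present lies at rest flat on the tray's floor (within 3 mm), each in a compartment of its own, bow towards the grip bar (value of joint lock below 0.15 rad and x of gauge in the frame of stand_slot between -0.008 and 0.008 m and y of gauge in the frame of stand_slot between -0.009 and 0.009 m and z of gauge in the frame of stand_slot between -0.003 and 0.003 m and angle between gauge's own z axis and vertical below 0.09 rad and linear speed of each of gauge, key0, key1, key2, key3 below 0.02 m/s and z of key0 in the frame of tray between 0.001 and 0.007 m and y of key0 in the frame of tray between -0.02 and 0.02 m and angle between each of key0, key1, key2, key3's own z axis and vertical below 0.08 rad and y of each of key0_bow, key1_bow, key2_bow, key3_bow in the frame of tray below -0.015 m and (x of key0 in the frame of tray between -0.125 and -0.073 m or x of key0 in the frame of tray between -0.059 and -0.007 m or x of key0 in the frame of tray between 0.007 and 0.059 m or x of key0 in the frame of tray between 0.073 and 0.125 m) and z of key1 in the frame of tray between 0.001 and 0.007 m and y of key1 in the frame of tray between -0.02 and 0.02 m and (x of key1 in the frame of tray between -0.125 and -0.073 m or x of key1 in the frame of tray between -0.059 and -0.007 m or x of key1 in the frame of tray between 0.007 and 0.059 m or x of key1 in the frame of tray between 0.073 and 0.125 m) and z of key2 in the frame of tray between 0.001 and 0.007 m and y of key2 in the frame of tray between -0.02 and 0.02 m and (x of key2 in the frame of tray between -0.125 and -0.073 m or x of key2 in the frame of tray between -0.059 and -0.007 m or x of key2 in the frame of tray between 0.007 and 0.059 m or x of key2 in the frame of tray between 0.073 and 0.125 m) and z of key3 in the frame of tray between 0.001 and 0.007 m and y of key3 in the frame of tray between -0.02 and 0.02 m and (x of key3 in the frame of tray between -0.125 and -0.073 m or x of key3 in the frame of tray between -0.059 and -0.007 m or x of key3 in the frame of tray between 0.007 and 0.059 m or x of key3 in the frame of tray between 0.073 and 0.125 m) and distance between key0 and key1 above 0.03 m and distance between each of key0, key1 and key2 above 0.03 m and distance between each of key0, key1, key2 and key3 above 0.03 m); the robot touches nothing.
It fails at once if the padlock is pushed more than 3 cm (distance of padlock from where it was at the start of the episode above 0.03 m).
It fails at once if the oil bottle is pushed more than 3 cm (distance of oil from where it was at the start of the episode above 0.03 m).
It fails at once if the screwdriver is pushed more than 3 cm (distance of driver from where it was at the start of the episode above 0.03 m).
Of key0, key1, key2, key3 only 2 to 4 are there at a start; the rules pass over those that are not, and their reading is None.
At some moment in a run one of key0, key1, key2, key3 may be knocked a few centimetres aside while the robot is not near it.
It also fails if it takes over 210 s, if anything falls off the work surface, if the arm or the gripper's body presses on something with over 40 N, if the wrist force passes 120 N, or if a joint passes its speed limit or range.

### The arm

A 6-joint arm with a two-finger parallel gripper is mounted at the origin on the work surface. World frame = base frame: x ahead of the robot, y to its left, z up, the work surface at z = 0. Lengths are in m, angles in rad, forces in N, time in s.
With the tool pointing down it reaches from about 0.35 to 0.775 m from the base axis. Payload 7.3 kg.
Tool frame: the origin (TCP) lies on the centre line of the jaws, within the pads' length; the fingertips stand 25 mm ahead of it and the grasp point (between the pads) lies 6 mm ahead of it; z points along the fingers, y is the direction in which the jaws open and shut (so a half turn about z gives the same grasp; the last joint's range is limited). The gripper opens to 92 mm and grips with 3 to 60 N. Pads are 19 mm wide; open, the fingers measure 130 mm over their backs; the gripper's body (75 mm by 190 mm) begins 47 mm behind the grasp point.
Start: joints at [-1.377, 0.342, 1.524, -0, 1.275, -0.146], TCP at [0.175, -0.495, 0.252] pointing down, gripper open.
Joint ranges: [-2.53, 2.53], [-0.77, 2.02], [0.04, 2.7], [-1, 4.14], [0.28, 2.66], [-3.11, 3.11]. Speed limits (rad/s): [2.57, 2.57, 3.14, 3.14, 3.14, 3.14].

### API

Orientations are given as [roll, pitch, yaw] about the fixed x, y, z axes, in that order (R = Rz(yaw) Ry(pitch) Rx(roll)).
In Python, from cell import telemetry, read_camera, workorder gives the robot as it stands.
- The arm moves only by the shell command python3 -m creep 'ROWS' [FORCE]. ROWS is JSON, one flat list of numbers, 5 for each row, row after row: the opening, from 0 (shut) to 1 (fully open), then the shift along the world's x, y, z in m, then the turn about the world's z in rad. A call has 1 to 12 rows; each row shifts and turns the pose as measured when the row begins; what a row does not reach is not made up. A row lasts 1/8 s, in which the tool goes at most 62.5 mm and 10.7 degrees, less where a joint would pass 70% of its speed; a pose out of reach is approached as far as the arm can. A call is refused whole if a number of a shift passes 0.0625 or a number of a turn 0.188, either way. A call with a gripper value outside its range is refused whole. The fingers move at their own pace and stop on an object; FORCE is the grip in N (left out, the last holds). Time passes only in rows, so rows that do not move let the fingers close. It gives the time, the measured TCP pose, the force and the opening at its end, in the units of the state.
- telemetry.observe(): the state, without advancing time (a new reading comes with each control period).
- read_camera(name): name is "scene" or "top" or "wrist"; returns a dict with "image" (480x640x3 uint8, red, green, blue), "fovy" (degrees; the focal length in pixels is half the picture's height over the tangent of half this angle, whatever the lens; pixels are square), "cx", "cy" (the principal point, pixels), "distortion" ([k1, k2, p1, p2, k3] as OpenCV has them; the pictures are not rectified), "R" (3x3) and "t" (3): a world point X has camera coordinates R X + t. Camera axes: x right, y down, z forward; pixel columns grow to the right and rows downward; lengths in m; the calibration is good to about 2 mm. A picture is of the moment at which its call begins. There is no depth.
- workorder.hand_in(): hands the job in, once; it reports no verdict.
The state is a dict: "time": time; "qpos": joint angles; "qvel": joint speeds; "joint_efforts": joint torques, N m; "tool_pos": TCP position; "tool_rot": TCP orientation; "contact_force": force on the tool from outside, world axes, zero at the start; "torque": the same for the moment, N m; "opening": finger opening in m.
Only numpy, scipy, OpenCV 4.12 (cv2) and the standard library are available. Lean on these libraries where they do the work, as an engineer would, in place of code of your own. Each camera call takes 0.05 s, during which the arm holds its last target.

## Working session

There is one attempt and no reset: what is moved stays moved. The work goes in short steps, Python scripts to look and compute and a shell command to move; the robot and the scene stay as the last step left them, time stands still between calls to the robot, and variables do not carry over. Pictures are saved under pics/ and viewed, and the job is handed in when it is done.

```bash
ls; mkdir -p pics; cat > h.py <<'E'
import numpy as np, cv2
from cell import telemetry, read_camera, workorder
def K(c):
    f=240/np.tan(np.radians(c["fovy"])/2); return np.array([[f,0,c["cx"]],[0,f,c["cy"]],[0,0,1.]])
def px2w(c,uv,z):
    p=cv2.undistortPoints(np.array(uv,float).reshape(-1,1,2),K(c),np.array(c["distortion"],float)).reshape(-1,2)
    R=np.array(c["R"]);t=np.array(c["t"]);C=-R.T@t
    d=np.c_[p,np.ones(len(p))]@R
    z=np.broadcast_to(z,len(p)); s=(z-C[2])/d[:,2]
    return C+d*s[:,None]
def w2px(c,X):
    R=np.array(c["R"],float);t=np.array(c["t"],float)
    return cv2.projectPoints(np.array(X,float).reshape(-1,3),cv2.Rodrigues(R)[0],t,K(c),np.array(c["distortion"],float))[0].reshape(-1,2)
def snap(n,f,crop=None,s=1):
    c=read_camera(n); im=cv2.cvtColor(np.array(c["image"]),cv2.COLOR_RGB2BGR)
    o=im
    if crop: x0,y0,x1,y1=crop;o=im[y0:y1,x0:x1]
    if s!=1:o=cv2.resize(o,None,fx=s,fy=s,interpolation=cv2.INTER_CUBIC)
    cv2.imwrite("pics/"+f,o); return c,im
E
python3 - <<'E'
from h import *
for n in("scene","top","wrist"):
    c,_=snap(n,n+"0.png"); R=np.array(c["R"]);print(n,c["fovy"],c["cx"],c["cy"],c["distortion"],-R.T@np.array(c["t"]),R.round(2).tolist())
s=telemetry.observe();print(s)
E
```

```text
pics
scene 49.30984996094956 325.1150021174535 239.72356999131213 [-0.00211233  0.          0.          0.          0.        ] [ 1.13308432 -0.19338754  1.05652234] [[0.24, 0.97, 0.0], [0.83, -0.2, -0.52], [-0.5, 0.13, -0.85]]
top 52.84835879951138 325.66256069204326 242.1671037922769 [-0.12208742  0.          0.          0.          0.        ] [ 0.37569012 -0.0438962   1.4017866 ] [[0.02, -1.0, 0.01], [-0.99, -0.02, -0.15], [0.15, -0.0, -0.99]]
wrist 70.51748047964543 318.17388732657713 240.36335538198267 [-0.02314428  0.          0.          0.          0.        ] [ 0.24275386 -0.47053568  0.38401853] [[0.33, -0.94, -0.0], [-0.91, -0.32, 0.27], [-0.25, -0.09, -0.96]]
{'time': 0.15, 'qpos': array([-1.37699204e+00,  3.42542673e-01,  1.52477080e+00, -2.06075728e-06,
        1.27538193e+00, -1.46001774e-01]), 'qvel': array([-8.97042259e-05, -2.13944859e-03, -6.05935217e-04,  1.59502669e-03,
        8.64812528e-05, -1.31007076e-03]), 'joint_efforts': array([ 5.58291940e-04, -4.31472445e+01, -2.44351655e+01,  7.16904318e-02,
        5.37150179e-02, -7.06972060e-05]), 'tool_pos': array([ 0.17495361, -0.49471502,  0.25122433]), 'tool_rot': array([-3.14050135e+00, -1.58481871e-04,  3.39806579e-01]), 'contact_force': array([-0.7330222 , -0.47589042, -0.2130695 ]), 'torque': array([ 0.01889285, -0.00472183,  0.03411194]), 'opening': 0.09194941895663229}
```

View pics/top0.png

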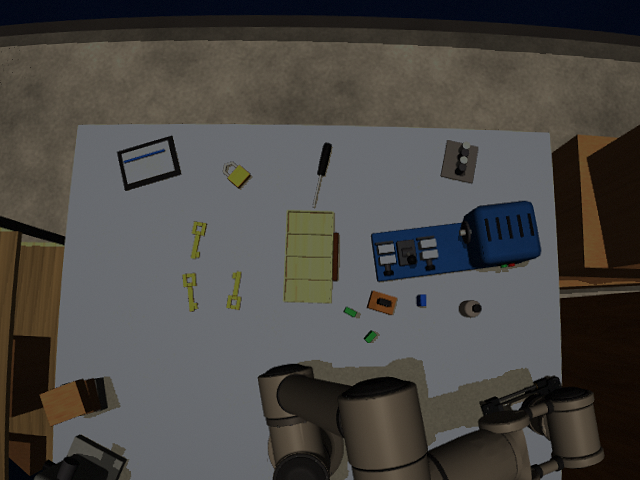

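View pics/scene0.png

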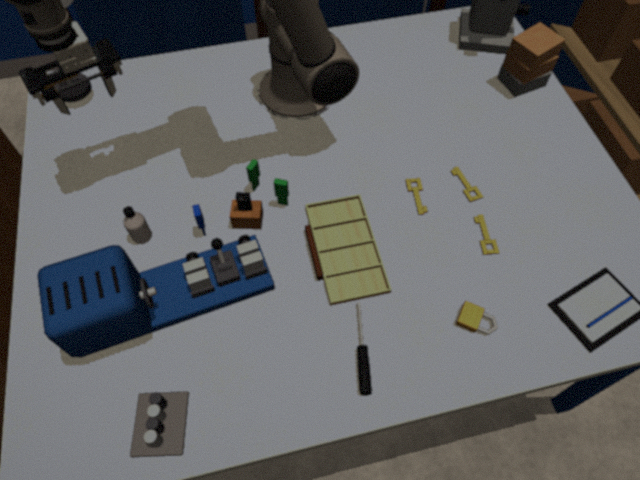

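View pics/wrist0.png

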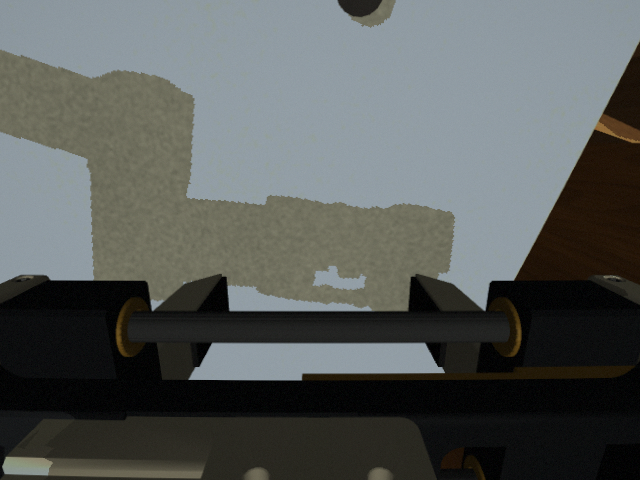

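The overview shows the stand with the black gauge at about (383,301) in the top view. There are three yellow keys at about (199,240), (190,291) and (235,290). The look-alikes are blue at (421,300) and green at (352,312) and (371,337). I'll enlarge these areas.

```bash
python3 - <<'E'
from h import *
im=cv2.imread("pics/top0.png")
cv2.imwrite("pics/tA.png",cv2.resize(im[195:345,335:545],None,fx=3.8,fy=3.8,interpolation=cv2.INTER_CUBIC))
cv2.imwrite("pics/tB.png",cv2.resize(im[200:325,170:350],None,fx=4.4,fy=4.4,interpolation=cv2.INTER_CUBIC))
im=cv2.imread("pics/scene0.png")
cv2.imwrite("pics/sA.png",cv2.resize(im[150:310,110:310],None,fx=3.7,fy=3.7,interpolation=cv2.INTER_CUBIC))
E
```

```text
(no output)
```

View pics/tA.png

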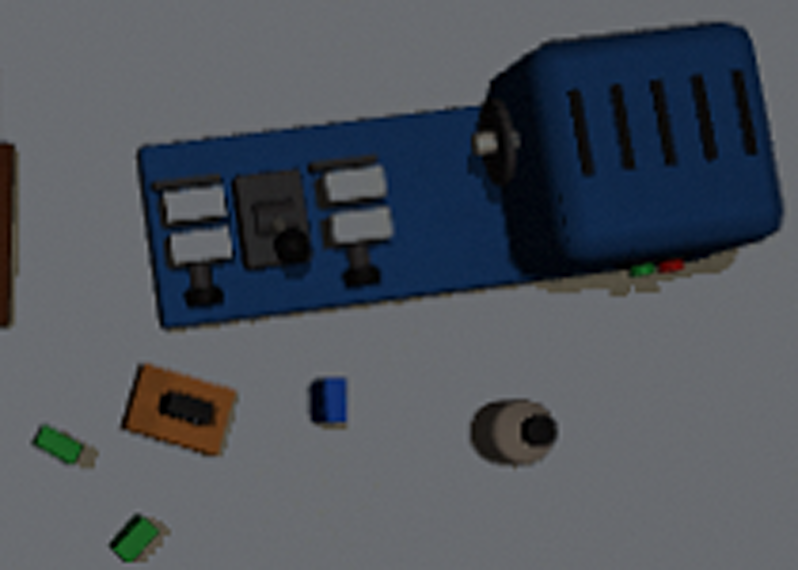

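View pics/tB.png

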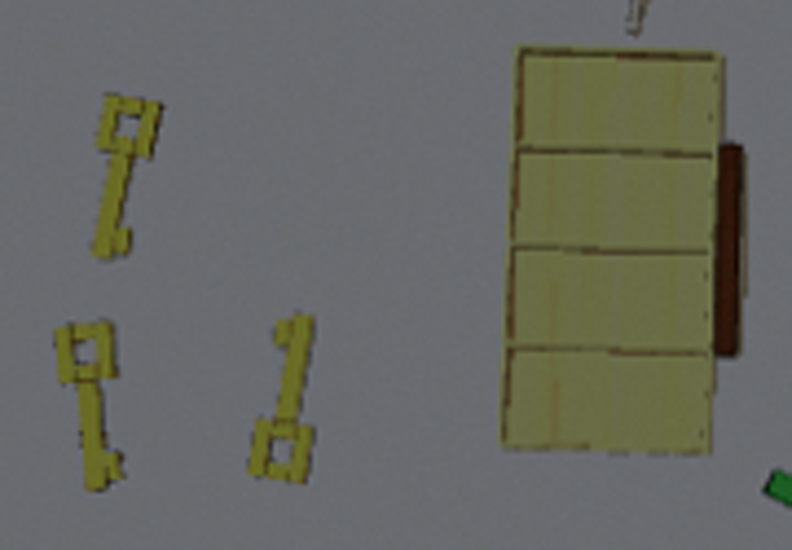

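View pics/sA.png

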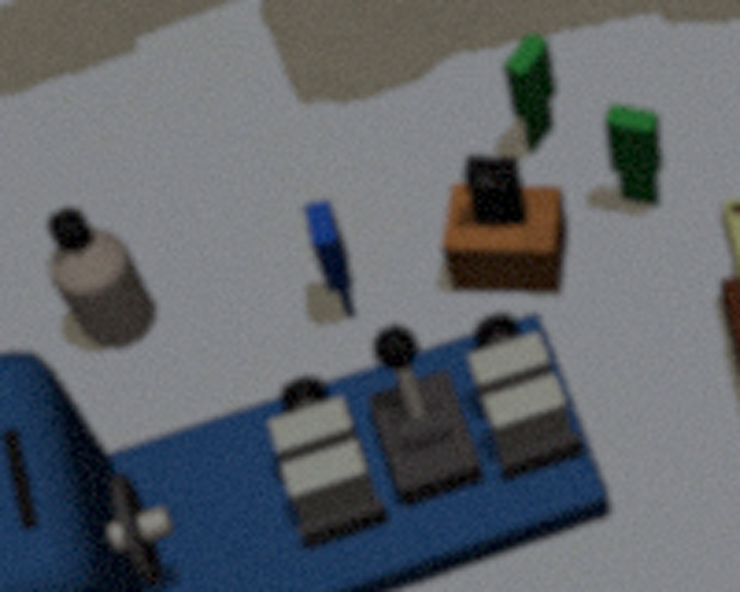

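```bash
python3 - <<'E'
from h import *
t=read_camera("top");s=read_camera("scene")
A=lambda p:np.array(p)/3.8+[335,195]
S=lambda p:np.array(p)/3.7+[110,150]
B=lambda p:np.array(p)/4.4+[170,200]
def p(n,c,uv,z): print(n,px2w(c,uv,z).round(4).tolist())
p("gapsT",t,A([[197,225],[358,206]]),.075)
p("gapsS",s,S([[523,372],[320,438]]),.075)
p("ballT",t,A([[292,244]]),.105);p("ballS",s,S([[396,347]]),.105)
p("bedcorners",t,A([[138,150],[165,327]]),.03)
p("standT",t,A([[145,364],[237,391],[220,455],[124,428]]),.05)
p("gaugeT",t,A([[163,390],[213,398],[212,424],[161,413]]),.105)
p("standS",s,S([[450,185],[562,188],[562,250],[446,250]]),.05)
p("gaugeS",s,S([[467,157],[515,157],[522,188],[475,190]]),.105)
p("tray",t,B([[517,46],[722,52],[710,453],[502,446]]),.016)
im=cv2.cvtColor(np.array(t["image"]),cv2.COLOR_RGB2HSV)
m=cv2.inRange(im,(22,110,60),(35,255,255));m[:,270:]=0;m[:200]=0
n,l,st,ce=cv2.connectedComponentsWithStats(m)
for i in range(1,n):
    if st[i,4]>40:
        ys,xs=np.nonzero(l==i);w=px2w(t,np.c_[xs,ys],.005)[:,:2];mu=w.mean(0);u,d,v=np.linalg.svd(w-mu,full_matrices=False);a=v[0];q=(w-mu)@a;sd=(w-mu)@np.array([-a[1],a[0]])
        print(st[i],mu.round(4),"dir",a.round(3),q.min(),q.max(), "bow side +" if np.abs(sd[q>q.max()-.03]).mean()>np.abs(sd[q<q.min()+.03]).mean() else "-")
E
```

```text
gapsT [[0.5424, -0.2181, 0.075], [0.5585, -0.3371, 0.075]]
gapsS [[0.5421, -0.211, 0.075], [0.5581, -0.3316, 0.075]]
ballT [[0.5262, -0.2824, 0.105]]
ballS [[0.5268, -0.2784, 0.105]]
bedcorners [[0.6047, -0.1792, 0.03], [0.4707, -0.2, 0.03]]
standT [[0.4418, -0.183, 0.05], [0.423, -0.2511, 0.05], [0.376, -0.2385, 0.05], [0.3948, -0.1679, 0.05]]
gaugeT [[0.421, -0.1902, 0.105], [0.4159, -0.2256, 0.105], [0.3976, -0.2249, 0.105], [0.4049, -0.1889, 0.105]]
standS [[0.3797, -0.2339, 0.05], [0.3987, -0.1649, 0.05], [0.4456, -0.1732, 0.05], [0.4286, -0.2437, 0.05]]
gaugeS [[0.4025, -0.2186, 0.105], [0.4093, -0.1902, 0.105], [0.4332, -0.1899, 0.105], [0.428, -0.2176, 0.105]]
tray [[0.6739, 0.0655, 0.016], [0.6723, -0.0711, 0.016], [0.4069, -0.0673, 0.016], [0.4089, 0.0678, 0.016]]
[191 222  15  37 245] [0.5901 0.3317] dir [-0.995  0.104] -0.04756571512264271 0.06068619602262369 -
[183 273  15  39 261] [0.4373 0.3438] dir [-0.986 -0.167] -0.04708460634387758 0.061792505114801215 -
[227 272  14  38 257] [0.4325 0.2125] dir [-0.996  0.095] -0.059843550361519185 0.04715947460725036 bow side +
```

```bash
python3 -m creep '[1,0.03,0.018,0.01,0.1,1,0.03,0.018,0.01,0.1,1,0.03,0.018,0.01,0.1,1,0.03,0.018,0.01,0.1,1,0.03,0.018,0.01,0.1,1,0.03,0.018,0.01,0.1,1,0.03,0.018,0.01,0.1,1,0.03,0.018,0.01,0.1,1,0.03,0.018,0.01,0.1,1,0.03,0.018,0.01,0.1,1,0.02,0.01,0,0.1,1,0,0,0,0]'; python3 - <<'E'
from h import *
c,_=snap("wrist","w1.png");print(telemetry.observe()["tool_pos"],telemetry.observe()["tool_rot"],telemetry.observe()["qpos"])
E
```

```text
time: 1.75
tool_pos: [0.5036, -0.297, 0.3525]
tool_rot: [-3.137, -0.001, 1.474]
contact_force: [-0.3, -0.9, 1.3]
opening: 0.0923
[ 0.5029368  -0.29747113  0.35264515] [-3.13731589e+00 -2.92180653e-04  1.47181631e+00] [-0.66421334  0.40697362  1.15205963 -0.0020442   1.58632744 -0.56526184]
```

View pics/w1.png

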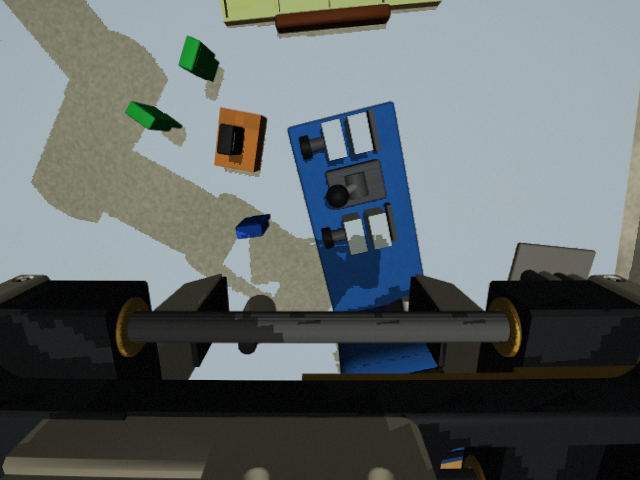

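```bash
python3 - <<'E'
from h import *
im=cv2.imread("pics/w1.png")
o=cv2.resize(im[90:260,200:420],None,fx=3.6,fy=3.6,interpolation=cv2.INTER_CUBIC)
cv2.imwrite("pics/w1a.png",o)
E
```

```text
(no output)
```

View pics/w1a.png

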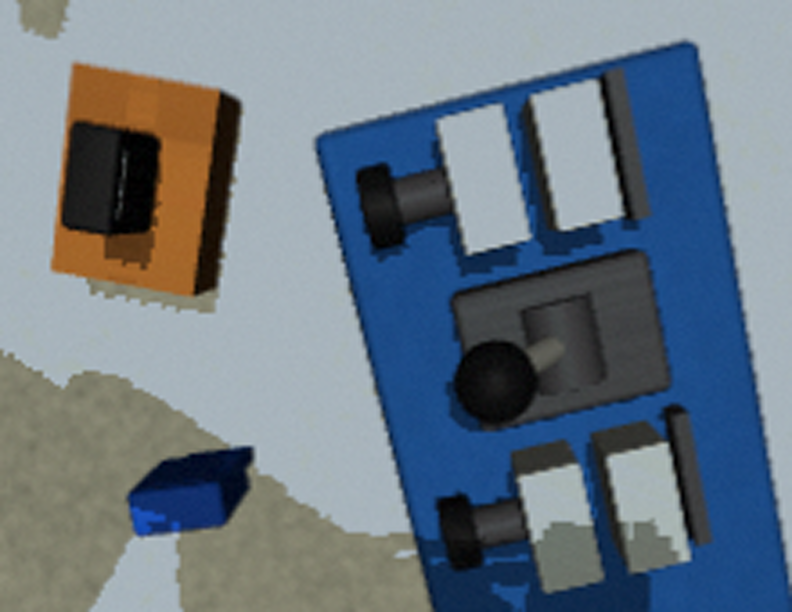

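```bash
cat > fit.py <<'E'
from h import *
from scipy.optimize import least_squares
def fit(c,uv,M,x0):
    M=np.array(M,float)/1000;uv=np.array(uv,float)
    def W(p):
        cs,sn=np.cos(p[2]),np.sin(p[2]);return np.c_[p[0]+cs*M[:,0]-sn*M[:,1],p[1]+sn*M[:,0]+cs*M[:,1],M[:,2]]
    r=least_squares(lambda p:(w2px(c,W(p))-uv).ravel(),x0,loss="soft_l1",x_scale=[.01,.01,.05]);e=(w2px(c,W(r.x))-uv)
    return r.x.round(4),np.hypot(*e.T).round(1)
def rect(a,b,c,d,z): return [(a,d,z),(b,d,z),(b,c,z),(a,c,z)]
MACH=rect(-26.5,-4.5,38,82,75)+rect(4.5,26.5,38,82,75)+rect(-26.5,-4.5,-82,-38,75)+rect(4.5,26.5,-82,-38,75)
E
python3 - <<'E'
from fit import *
c=read_camera("wrist")
k=lambda p:np.array(p)/3.6+[200,90]
print(fit(c,k([(437,119),(503,103),(532,238),(468,255),(529,94),(602,79),(624,216),(561,231),(516,479),(581,462),(604,580),(547,593),(605,447),(670,437),(691,560),(628,574)]),MACH,[.55,-.275,.13]))
print(fit(c,k([(75,63),(220,90),(195,296),(52,268)]),rect(-25,25,-35,35,50),[.41,-.2,-.27]))
print(fit(c,k([(72,122),(122,130),(113,233),(62,224)]),rect(-8,8,-16,16,105),[.41,-.2,-.27]))
print(px2w(c,k([(496,382)]),.105))
E
```

```text
(array([ 0.5524, -0.2772,  0.1392]), array([0.5, 0.6, 0.3, 0.3, 0.5, 1.1, 0.5, 0.5, 1. , 0.4, 0.3, 0.9, 2.2,
       0.9, 0.3, 0.7]))
(array([ 0.4104, -0.2086, -0.2804]), array([0.5, 0.5, 0.4, 0.7]))
(array([ 0.4103, -0.2084, -0.266 ]), array([1.1, 1. , 1. , 1. ]))
[[ 0.52569931 -0.28139298  0.105     ]]
```

```bash
python3 -m creep '[0,-0.005,0.002,-0.04,0.04,0,-0.005,0.002,-0.04,0.04,0,-0.005,0.002,-0.04,0.04,0,-0.005,0.002,-0.04,0.04,0,-0.005,0.002,-0.04,0.04,0,-0.001,0,-0.02,0.04,0,0,0,0,0,0,0,0,0,0]' 20
```

```text
time: 2.85
tool_pos: [0.4674, -0.2933, 0.1291]
tool_rot: [-3.139, 0.003, 1.695]
contact_force: [-0.6, -0.7, 0.5]
opening: 0.0165
```

```bash
python3 -m creep '[0,0.008,0.004,-0.01,0.01,0,0,0,0,0,0,0,0,0,0]'; python3 -m creep '[0,0.01,0.0014,0,0,0,0.01,0.0014,0,0,0,0.01,0.0014,0,0,0,0.01,0.0014,0,0,0,0,0,0,0]'; python3 - <<'E'
from h import *
c,_=snap("wrist","w2.png")
E
```

```text
time: 3.22
tool_pos: [0.477, -0.2899, 0.1207]
tool_rot: [3.141, 0.006, 1.704]
contact_force: [0.3, 0.3, 0.2]
opening: 0.0003
time: 3.85
tool_pos: [0.5183, -0.2855, 0.128]
tool_rot: [-3.14, 0.011, 1.705]
contact_force: [-0.3, -0.1, -0.6]
opening: 0.0003
```

View pics/w2.png

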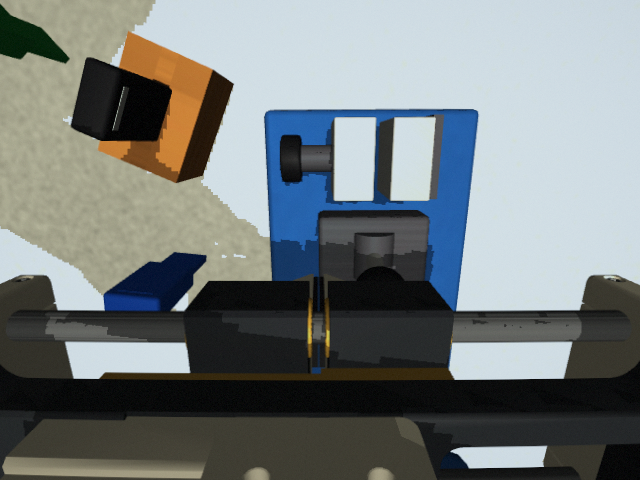

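```bash
python3 -m creep '[0,0,0,-0.008,0,0,0.01,0.0014,-0.003,0,0,0.01,0.0014,-0.003,0,0,0,0,0,0]';  python3 -m creep '[0,0.01,0.0014,-0.002,0,0,0.005,0.0007,-0.002,0,0,0.005,0.0007,-0.001,0,0,0,0,0,0]'
```

```text
time: 4.4
tool_pos: [0.539, -0.2822, 0.1112]
tool_rot: [-3.138, 0.009, 1.705]
contact_force: [0.8, -0.4, 0.2]
opening: 0.0003
time: 4.9
tool_pos: [0.5511, -0.2806, 0.1085]
tool_rot: [-3.117, 0.006, 1.706]
contact_force: [0.7, 0.0, 0.2]
opening: 0.0001
```

```bash
python3 - <<'E'
from h import *
snap("scene","s2.png",(130,200,310,330),4);c,_=snap("wrist","w3.png",(200,100,520,320),2.4)
s=telemetry.observe();print(s["tool_pos"],s["tool_rot"],s["contact_force"],s["torque"])
E
```

```text
[ 0.55158652 -0.28058419  0.10823542] [-3.11801895  0.00655841  1.70631201] [-8.26546049 -0.95085826  6.01487136] [-0.04557015  1.03373203  0.06375788]
```

View pics/s2.png

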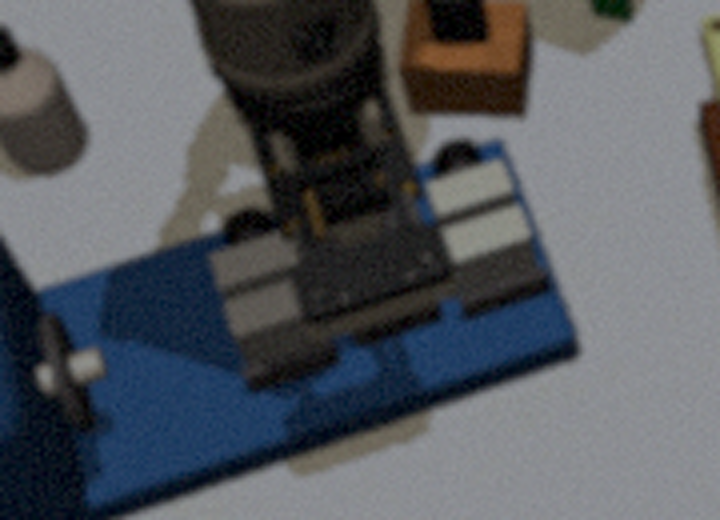

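View pics/w3.png

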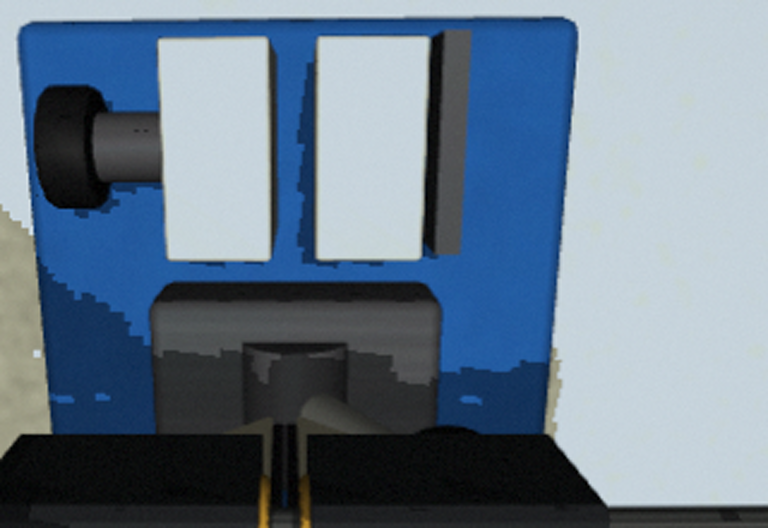

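```bash
python3 - <<'E'
from fit import *
c=read_camera("wrist");k=lambda p:np.array(p)/2.4+[200,100]
print(fit(c,k([(158,38),(268,37),(272,260),(166,261),(316,37),(429,36),(423,257),(316,260)]),MACH[:8],[.55,-.275,.13]))
E
python3 -m creep '[0,-0.015,-0.002,0,0,0,-0.01,-0.0014,0.02,0,0,-0.01,0,0.04,0,0.6,-0.02,0,0.05,-0.06,0.6,-0.02,0.0,0.03,-0.06,0.6,-0.02,0.0,0.0,-0.06,0.6,-0.02,0.0,0,-0.06,0.6,0,0,0,-0.06,0.6,0,0,0,-0.06,0.6,0,0,0,0]'; python3 - <<'E'
from h import *
c,_=snap("wrist","w4.png");print(telemetry.observe()["tool_pos"],telemetry.observe()["tool_rot"])
snap("scene","s3.png",(130,200,310,330),4)
E
```

```text
(array([ 0.5529, -0.2763,  0.147 ]), array([1.4, 0.7, 0.7, 0.6, 0.8, 1.2, 1.6, 0.6]))
time: 6.3
tool_pos: [0.4384, -0.2844, 0.2654]
tool_rot: [-3.14, 0.016, 1.336]
contact_force: [0.9, -0.2, 0.1]
opening: 0.0546
[ 0.43847557 -0.28446152  0.26541981] [-3.14052677  0.01589156  1.3370278 ]
```

View pics/w4.png

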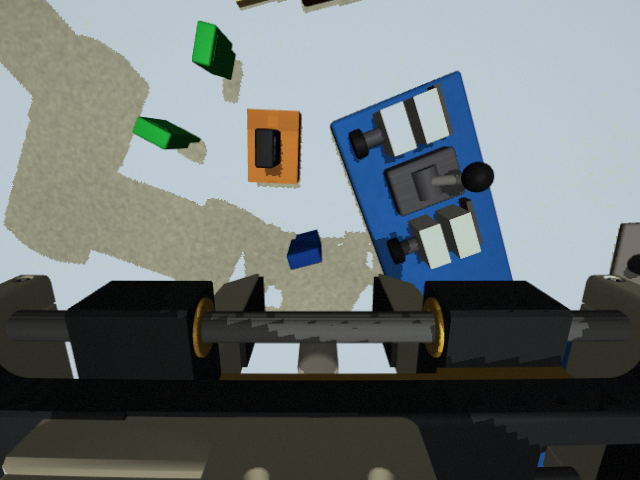

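View pics/s3.png

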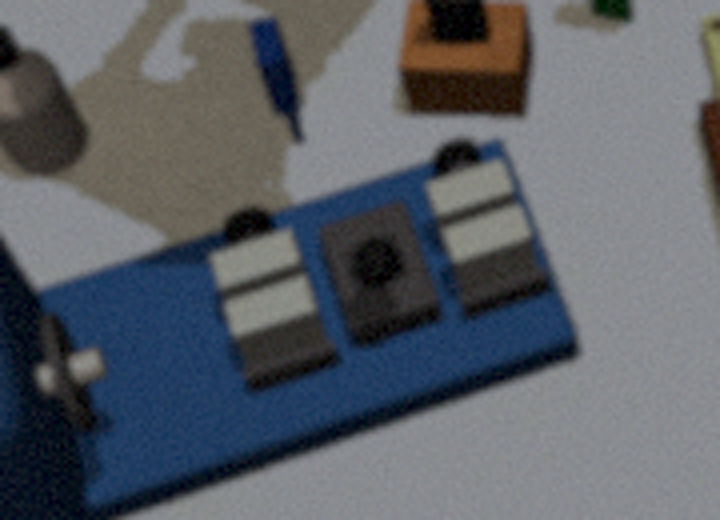

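```bash
python3 - <<'E'
from h import *
c=read_camera("wrist");print(px2w(c,[(478,177)],.105))
im=cv2.imread("pics/w4.png")
cv2.imwrite("pics/w4a.png",cv2.resize(im[95:195,230:320],None,fx=6,fy=6,interpolation=cv2.INTER_CUBIC))
cv2.imwrite("pics/w4b.png",cv2.resize(im[65:275,325:500],None,fx=2.8,fy=2.8,interpolation=cv2.INTER_CUBIC))
E
```

```text
[[ 0.5812258  -0.27221572  0.105     ]]
```

View pics/w4a.png

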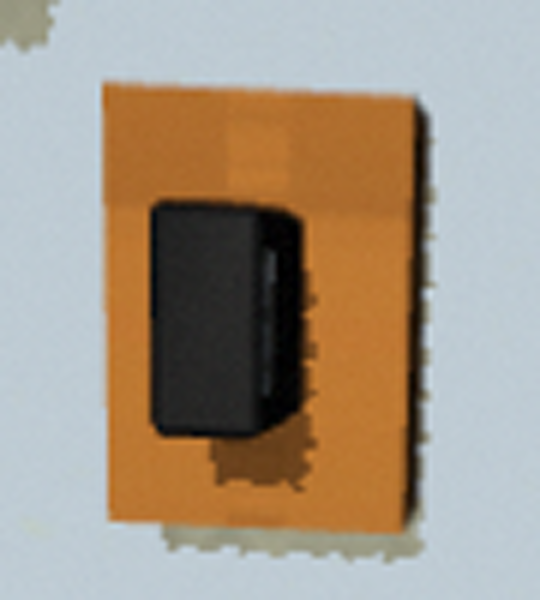

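View pics/w4b.png

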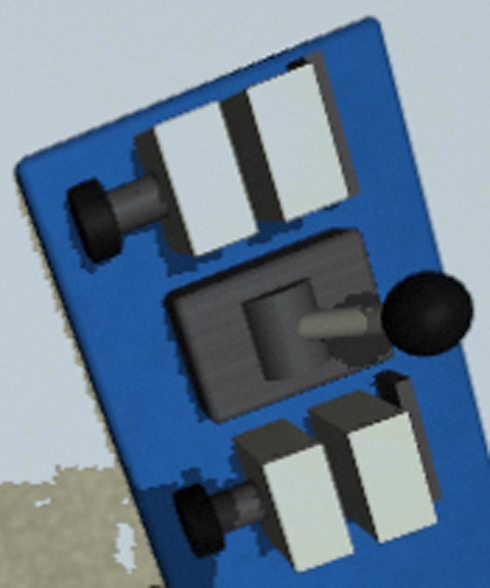

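```bash
python3 - <<'E'
from fit import *
c=read_camera("wrist")
k=lambda p:np.array(p)/6+[230,95]
print(fit(c,k([(104,83),(415,97),(404,530),(109,520)]),rect(-25,25,-35,35,50),[.41,-.2,-.27]))
print(fit(c,k([(152,203),(257,206),(254,436),(152,436)]),rect(-8,8,-16,16,105),[.41,-.2,-.27]))
k=lambda p:np.array(p)/2.8+[325,65]
print(fit(c,k([(154,128),(219,101),(257,232),(196,256),(247,91),(314,64),(349,196),(285,222),(263,464),(322,442),(353,550),(301,571),(350,433),(409,412),(437,522),(381,543)]),MACH,[.55,-.275,.13]))
E
```

```text
(array([ 0.4101, -0.2078, -0.2751]), array([0.3, 0.4, 0.6, 0.2]))
(array([ 0.4097, -0.2079, -0.2728]), array([1.4, 0.9, 1.5, 0.8]))
(array([ 0.5522, -0.2761,  0.1443]), array([1. , 0.9, 0.9, 0.6, 1.4, 1.5, 0.6, 0.3, 0.4, 0.5, 1.7, 1.7, 0.7,
       0.5, 1.1, 0.6]))
```

```bash
python3 -m creep '[0.6,-0.007,0.019,-0.026,-0.01,0.6,-0.007,0.019,-0.026,-0.01,0.6,-0.007,0.019,-0.026,-0.01,0.6,-0.007,0.019,-0.026,-0.01,0.6,0,0,0,0,0.6,0,0,0,0]'; python3 - <<'E'
from h import *
snap("wrist","w5.png")
E
```

```text
time: 7.25
tool_pos: [0.4108, -0.2075, 0.1593]
tool_rot: [3.141, 0.017, 1.3]
contact_force: [-0.0, -1.0, 0.4]
opening: 0.0545
```

View pics/w5.png

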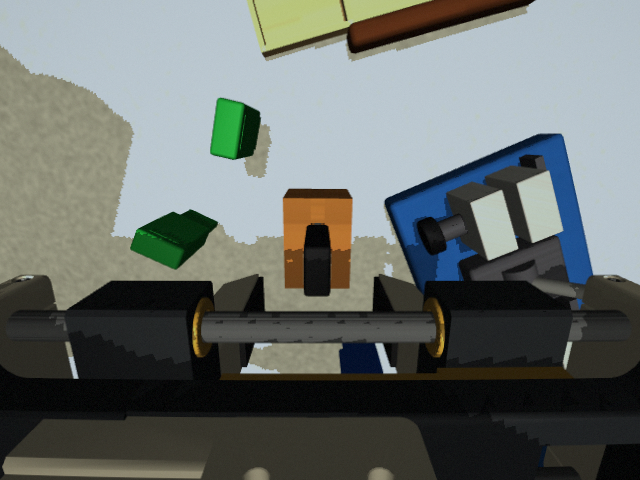

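```bash
python3 -m creep '[0.6,0,0,-0.025,0,0.6,0,0,-0.025,0,0.6,0,0,-0.018,0,0.6,0,0,0,0,0,0,0,0,0,0,0,0,0,0,0,0,0,0,0,0,0,0,0,0]' 40; python3 - <<'E'
from h import *
snap("wrist","w6.png")
E
```

```text
time: 8.3
tool_pos: [0.4159, -0.2139, 0.0969]
tool_rot: [3.127, 0.023, 1.298]
contact_force: [-8.8, 2.3, 3.5]
opening: 0.0196
```

View pics/w6.png

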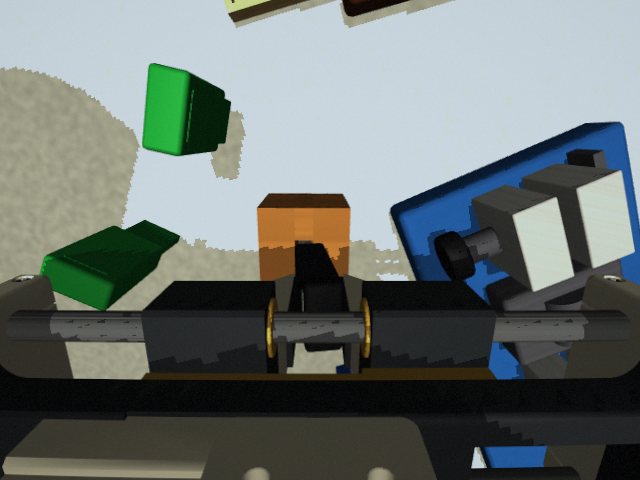

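```bash
python3 -m creep '[0.6,0,0,0,0,0.6,0,0,0,0,0.6,-0.005,0.006,-0.004,0,0.6,0,0,0,0]';python3 - <<'E'
from h import *
snap("wrist","w7.png")
E
```

```text
time: 8.85
tool_pos: [0.4084, -0.2064, 0.0921]
tool_rot: [3.132, 0.022, 1.299]
contact_force: [-0.0, -0.2, -1.0]
opening: 0.0521
```

View pics/w7.png

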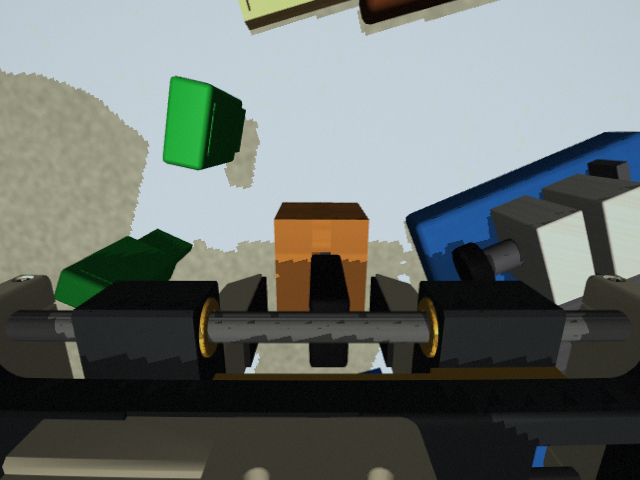

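```bash
python3 -m creep '[0.6,0.0025,-0.0015,0,0,0.4,0,0,0,0,0.3,0,0,0,0,0,0,0,0,0,0,0,0,0,0]' 10;python3 -m creep '[0,0,0,0,0,0,0,0,0,0,0,0,0,0,0]' 30; python3 - <<'E'
from h import *
snap("wrist","w8.png")
E
```

```text
time: 9.52
tool_pos: [0.4121, -0.2089, 0.0926]
tool_rot: [3.13, 0.023, 1.299]
contact_force: [0.1, -0.6, 0.5]
opening: 0.0192
time: 9.9
tool_pos: [0.4116, -0.2087, 0.0926]
tool_rot: [3.131, 0.022, 1.299]
contact_force: [-0.5, -0.2, 0.2]
opening: 0.016
```

View pics/w8.png

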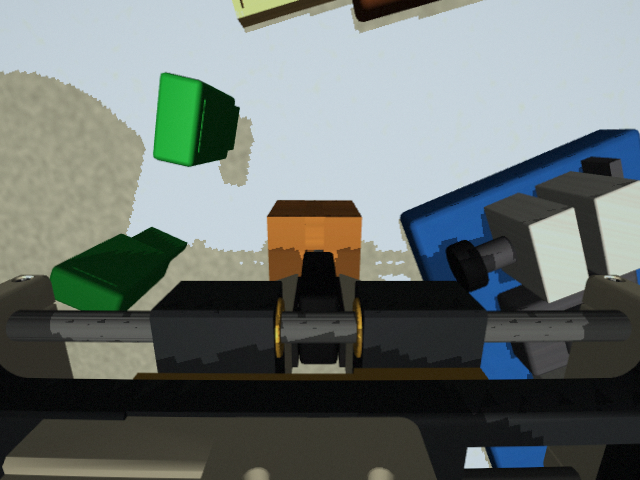

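```bash
python3 -m creep '[0,0,0,0.02,0,0,0,0,0.025,0,0,0,0,0.025,0,0,0,0,0.025,0,0,0,0,0,0]'; python3 -m creep '[0,0.026,-0.0017,0,0.08,0,0.026,-0.0017,0,0.08,0,0.026,-0.0017,0,0.08,0,0.026,-0.0017,0,0.08,0,0.024,-0.0017,0,0.08,0,0,0,0,0,0,0,0,0,0]';python3 - <<'E'
from h import *
snap("wrist","w9.png")
E
```

```text
time: 10.58
tool_pos: [0.4114, -0.2081, 0.1889]
tool_rot: [3.133, 0.021, 1.299]
contact_force: [-1.3, -0.6, -2.2]
opening: 0.0158
time: 11.45
tool_pos: [0.5392, -0.2145, 0.1778]
tool_rot: [-3.139, 0.013, 1.709]
contact_force: [0.2, 0.4, -1.4]
opening: 0.0158
```

View pics/w9.png

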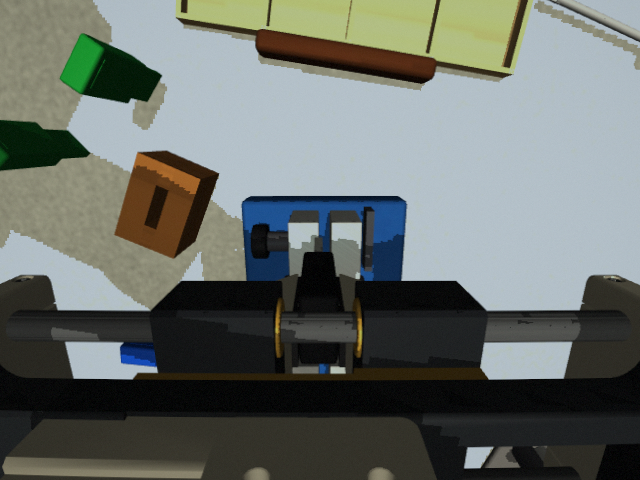

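```bash
python3 -m creep '[0,0.0045,-0.0025,-0.008,0.002,0,0,0,0,0,0,0,0,0,0]';python3 - <<'E'
from h import *
snap("wrist","w10.png",(220,180,420,380),3);snap("scene","s10.png",(150,180,310,300),5)
E
```

```text
time: 11.88
tool_pos: [0.5427, -0.2173, 0.1692]
tool_rot: [-3.138, 0.013, 1.709]
contact_force: [0.7, 0.5, -1.0]
opening: 0.0158
```

View pics/w10.png

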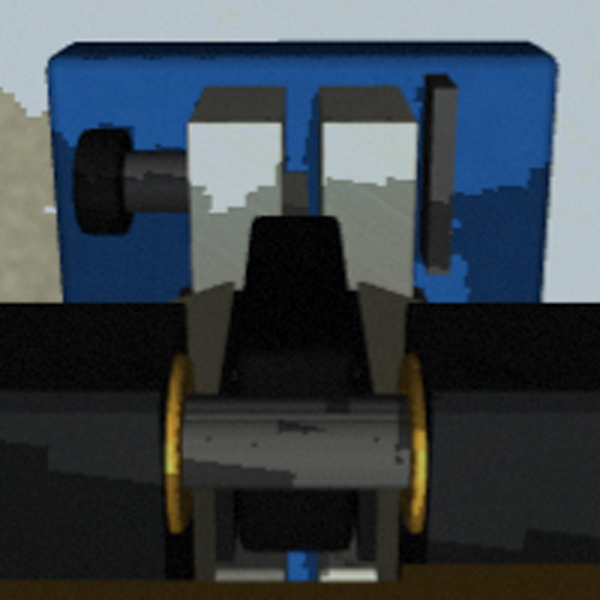

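View pics/s10.png

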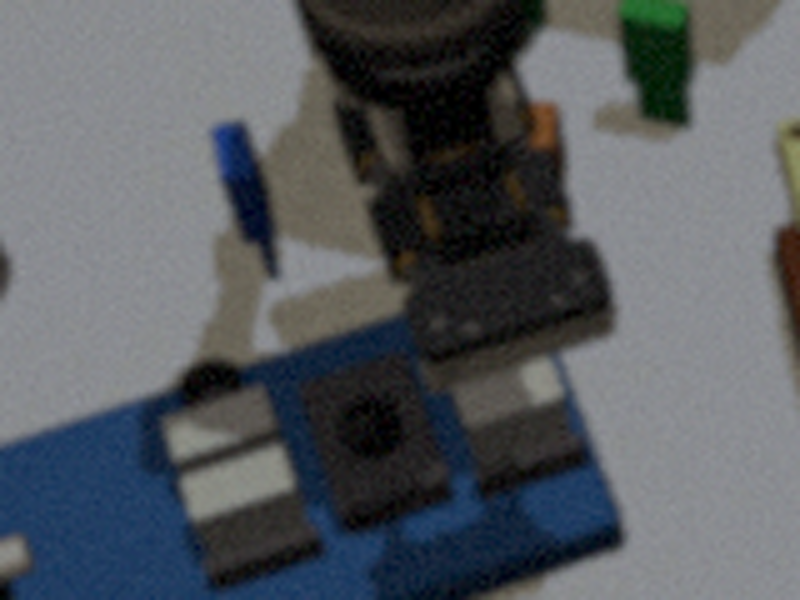

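```bash
python3 -m creep '[0,0.0012,0,-0.006,0,0,0,0,-0.005,0,0,0,0,0,0]'
```

```text
time: 12.35
tool_pos: [0.5439, -0.2172, 0.1576]
tool_rot: [-3.138, 0.013, 1.71]
contact_force: [-0.1, -1.0, -0.4]
opening: 0.0158
```

```bash
python3 -m creep '[0,0,0,-0.006,0,0,0,0,-0.006,0,0,0,0,0,0]';python3 -m creep '[0,0,0,-0.006,0,0,0,0,-0.006,0,0,0,0,0,0]'
```

```text
time: 12.72
tool_pos: [0.5438, -0.2172, 0.1446]
tool_rot: [-3.138, 0.013, 1.71]
contact_force: [0.5, -0.1, -0.7]
opening: 0.0158
time: 13.1
tool_pos: [0.5438, -0.2172, 0.1317]
tool_rot: [-3.138, 0.013, 1.71]
contact_force: [-1.0, 0.9, -0.8]
opening: 0.0161
```

Blade is entering without force. On to the shoulder contact, expected at TCP z of about 0.1176.

```bash
python3 -m creep '[0,0,0,-0.006,0,0,0,0,-0.005,0,0,0,0,0,0]';python3 -m creep '[0,0,0,-0.003,0,0,0,0,-0.001,0,0,0,0,0,0,0,0,0,0,0]';python3 - <<'E'
from h import *
snap("wrist","w11.png",(220,180,420,380),3);snap("scene","s11.png",(150,180,310,300),5)
E
```

```text
time: 13.48
tool_pos: [0.5439, -0.2172, 0.12]
tool_rot: [-3.138, 0.013, 1.71]
contact_force: [0.5, -0.1, -0.7]
opening: 0.0158
time: 13.98
tool_pos: [0.5443, -0.2174, 0.1179]
tool_rot: [-3.14, 0.015, 1.71]
contact_force: [-0.4, 0.2, -1.4]
opening: 0.0159
```

View pics/w11.png

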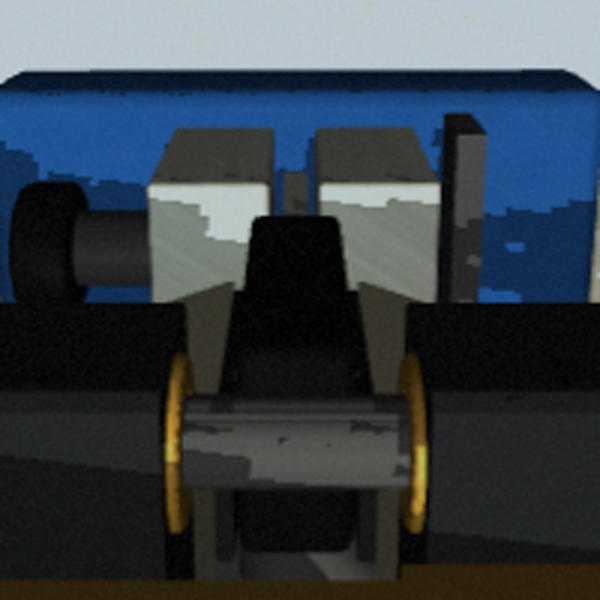

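```bash
python3 -m creep '[0,0,0,-0.002,0,0,0,0,0,0,0,0,0,-0.001,0,0,0,0,0,0,0,0,0,0,0]'; python3 - <<'E'
from h import *
s=telemetry.observe();print(s["tool_pos"],s["contact_force"])
E
```

```text
time: 14.7
tool_pos: [0.5446, -0.2175, 0.1176]
tool_rot: [-3.141, 0.016, 1.71]
contact_force: [-1.4, 0.0, 2.4]
opening: 0.0163
[ 0.54457335 -0.21751276  0.11762012] [-1.35408744  0.04425379  2.40274207]
```

```bash
python3 -m creep '[0,-0.0004,0,-0.003,0,0,0,0,-0.002,0,0,0,0,0,0,0,0,0,0,0,0,0,0,0,0]'
```

```text
time: 15.32
tool_pos: [0.5446, -0.2175, 0.1175]
tool_rot: [3.14, 0.018, 1.71]
contact_force: [-2.1, 0.8, 3.4]
opening: 0.0157
```

```bash
python3 -m creep '[0,0,0,0.01,0,0,0,0,0.02,0,0,0,0,0.025,0,0,0,0,0.005,0,0,0,0,0,0,0,0.004,-0.03,0,0,0,0.004,-0.03,0,0,0,0.004,-0.03,0,0,0,0.004,-0.028,0,0,0,0,0,0,0,0,0,0,0,0]';python3 - <<'E'
from h import *
snap("wrist","w12.png",(220,180,420,380),3)
E
```

```text
time: 16.7
tool_pos: [0.558, -0.3361, 0.1701]
tool_rot: [-3.133, 0.007, 1.711]
contact_force: [0.2, 0.1, -0.8]
opening: 0.0159
```

View pics/w12.png

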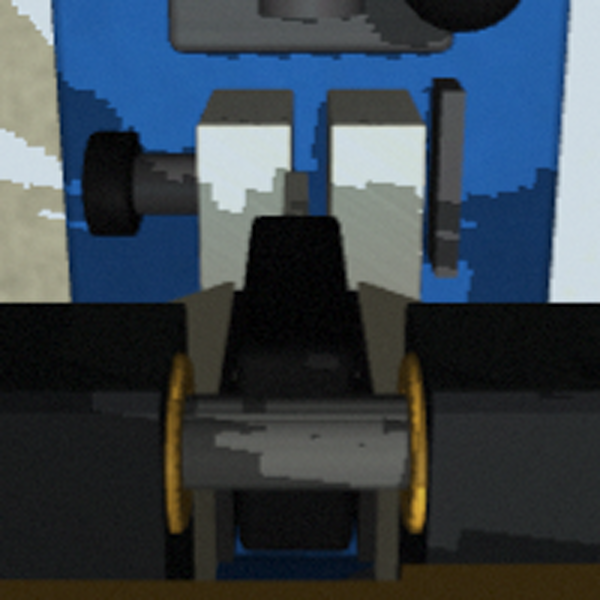

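```bash
python3 -m creep '[0,0.003,0,-0.006,0.003,0,0,0,-0.003,0,0,0,0,0,0]'; python3 - <<'E'
from h import *
snap("wrist","w13.png",(220,180,420,380),3)
E
```

```text
time: 17.12
tool_pos: [0.5613, -0.3339, 0.1603]
tool_rot: [-3.132, 0.006, 1.717]
contact_force: [0.1, -0.1, -1.0]
opening: 0.0161
```

View pics/w13.png

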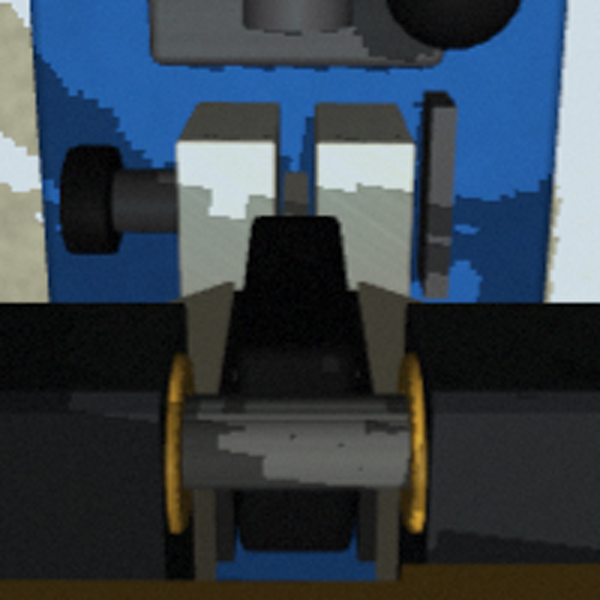

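```bash
python3 -m creep '[0,0,-0.001,-0.006,0,0,0,0,-0.006,0,0,0,0,0,0]';python3 -m creep '[0,0,0,-0.006,0,0,0,0,-0.006,0,0,0,0,0,0]'
```

```text
time: 17.55
tool_pos: [0.5614, -0.335, 0.1478]
tool_rot: [-3.133, 0.007, 1.717]
contact_force: [0.0, 0.8, -1.4]
opening: 0.0162
time: 17.92
tool_pos: [0.5613, -0.335, 0.1347]
tool_rot: [-3.132, 0.006, 1.717]
contact_force: [-0.7, -0.3, -2.2]
opening: 0.016
```

```bash
python3 -m creep '[0,0,0,-0.006,0,0,0,0,-0.006,0,0,0,0,-0.003,0,0,0,0,0,0]';python3 -m creep '[0,0,0,-0.003,0,0,0,0,-0.003,0,0,0,0,-0.001,0,0,0,0,0,0,0,0,0,0,0,0,0,0,0,0]'
```

```text
time: 18.42
tool_pos: [0.5613, -0.335, 0.1186]
tool_rot: [-3.132, 0.006, 1.717]
contact_force: [-0.5, -0.2, -1.6]
opening: 0.0158
time: 19.18
tool_pos: [0.5619, -0.3354, 0.1177]
tool_rot: [-3.135, 0.01, 1.717]
contact_force: [0.2, -0.1, -0.1]
opening: 0.0161
```

```bash
python3 -m creep '[0,0,0,-0.003,0,0,0,0,-0.002,0,0,0,0,0,0,0,0,0,0,0,0,0,0,0,0]'; python3 - <<'E'
from h import *
snap("wrist","w14.png",(220,130,420,330),3)
E
```

```text
time: 19.8
tool_pos: [0.562, -0.3354, 0.1176]
tool_rot: [-3.137, 0.012, 1.718]
contact_force: [-1.6, 1.0, 2.6]
opening: 0.0159
```

View pics/w14.png

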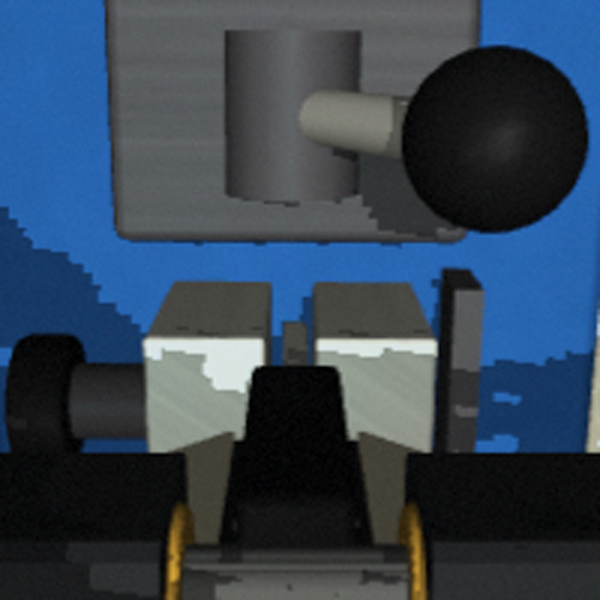

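```bash
python3 -m creep '[0,0,0,0.01,0,0,0,0,0.02,0,0,0,0,0.03,0,0,0,0,0.025,0,0,-0.025,0.021,0,-0.07,0,-0.025,0.021,0,-0.07,0,-0.025,0.021,0,-0.07,0,-0.025,0.021,0,-0.07,0,-0.025,0.021,0,-0.07,0,-0.025,0.021,0,-0.07,0,0,0,0,0,0,0,0,0,0]';python3 - <<'E'
from h import *
snap("wrist","w15.png",(220,150,420,350),3)
E
```

```text
time: 21.35
tool_pos: [0.4084, -0.2069, 0.2091]
tool_rot: [3.141, 0.014, 1.284]
contact_force: [-0.7, 0.3, -1.6]
opening: 0.0158
```

View pics/w15.png

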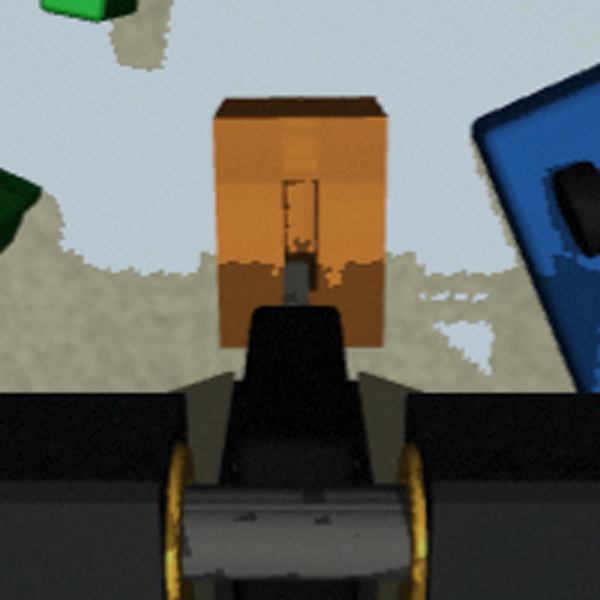

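```bash
python3 -m creep '[0,0.001,-0.0005,-0.02,0.006,0,0.001,-0.0005,-0.02,0.006,0,0,0,-0.02,0,0,0,0,0,0,0,0,0,0,0]';python3 - <<'E'
from h import *
snap("wrist","w16.png",(220,150,420,350),3)
E
```

```text
time: 22.02
tool_pos: [0.4142, -0.2113, 0.1482]
tool_rot: [3.137, 0.016, 1.297]
contact_force: [-0.6, -0.1, -0.9]
opening: 0.0158
```

View pics/w16.png

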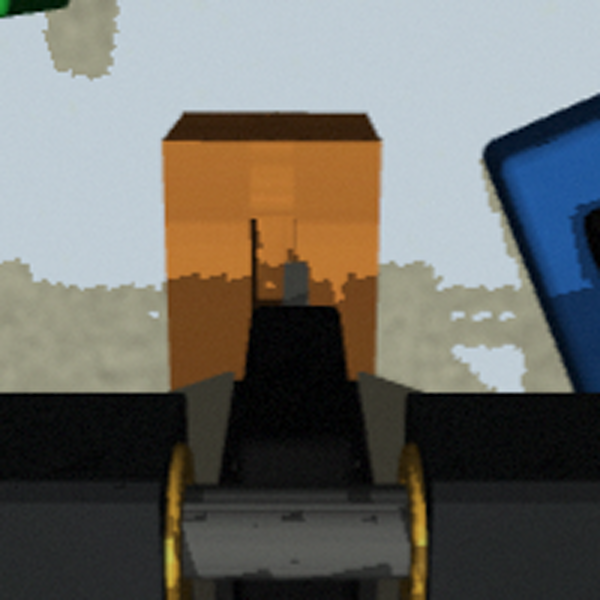

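```bash
python3 -m creep '[0,-0.0037,0.0033,0,0,0,0,0,0,0,0,0,0,0,0]';python3 - <<'E'
from h import *
snap("wrist","w17.png",(220,150,420,350),3)
E
```

```text
time: 22.45
tool_pos: [0.4109, -0.2082, 0.1498]
tool_rot: [3.134, 0.017, 1.297]
contact_force: [0.6, -0.1, -1.6]
opening: 0.0156
```

View pics/w17.png

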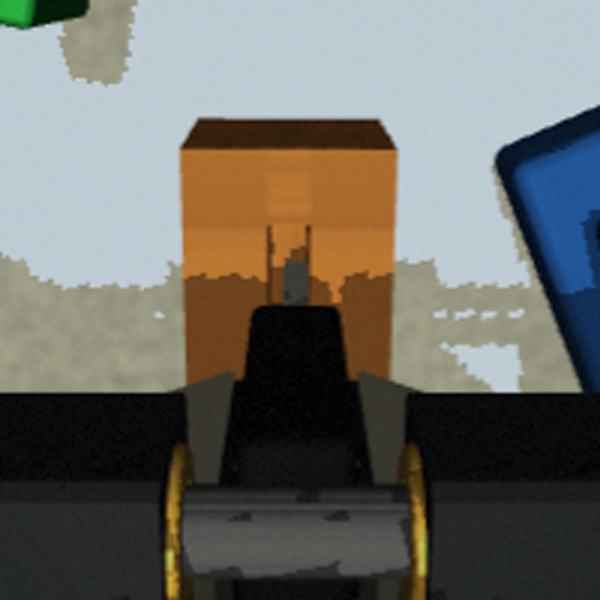

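```bash
python3 -m creep '[0,-0.0016,0.0004,-0.006,0,0,0,0,0,0,0,0,0,0,0]';python3 - <<'E'
from h import *
snap("wrist","w18.png",(220,150,420,350),3)
E
```

```text
time: 22.88
tool_pos: [0.4091, -0.2077, 0.1432]
tool_rot: [3.135, 0.017, 1.297]
contact_force: [0.2, 1.0, -2.0]
opening: 0.0155
```

View pics/w18.png

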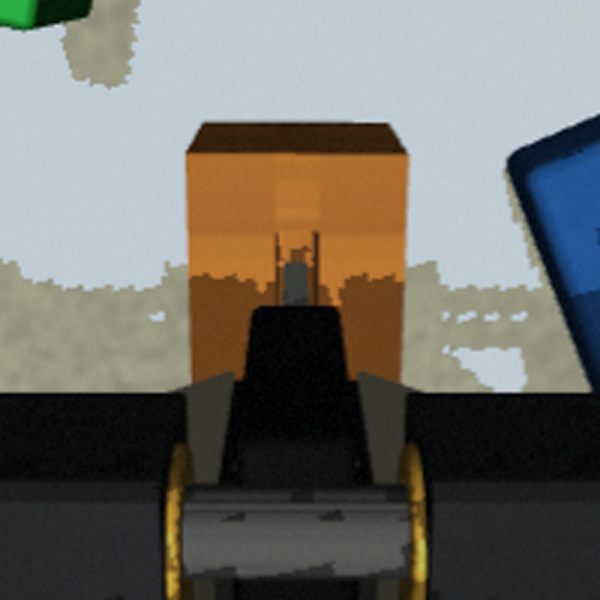

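```bash
python3 -m creep '[0,0,0,-0.006,0,0,0,0,-0.006,0,0,0,0,-0.006,0,0,0,0,0,0]';python3 -m creep '[0,0,0,-0.006,0,0,0,0,-0.006,0,0,0,0,0,0]'
```

```text
time: 23.42
tool_pos: [0.4089, -0.2076, 0.1236]
tool_rot: [3.136, 0.016, 1.297]
contact_force: [0.2, -0.4, -1.3]
opening: 0.016
time: 23.8
tool_pos: [0.4089, -0.2076, 0.1108]
tool_rot: [3.135, 0.016, 1.297]
contact_force: [-0.1, -0.5, -1.5]
opening: 0.016
```

```bash
python3 -m creep '[0,0,0,-0.006,0,0,0,0,-0.006,0,0,0,0,0,0]'
```

```text
time: 24.18
tool_pos: [0.4089, -0.2077, 0.098]
tool_rot: [3.135, 0.016, 1.297]
contact_force: [0.3, 0.4, -0.5]
opening: 0.0156
```

Freely inserted. I'll lower the last 5 mm, press lightly, then open.

```bash
python3 -m creep '[0,0,0,-0.005,0,0,0,0,-0.002,0,0,0,0,-0.002,0,0,0,0,0,0]';python3 -m creep '[0.2,0,0,0,0,0.4,0,0,0,0,0.5,0,0,0,0,0.5,0,0,0,0]';python3 - <<'E'
from h import *
snap("wrist","w19.png",(220,150,420,350),3)
E
```

```text
time: 24.68
tool_pos: [0.4093, -0.2079, 0.093]
tool_rot: [3.132, 0.018, 1.298]
contact_force: [0.2, 0.8, -2.0]
opening: 0.0158
time: 25.18
tool_pos: [0.4095, -0.208, 0.0926]
tool_rot: [3.132, 0.018, 1.298]
contact_force: [0.6, 0.1, -0.6]
opening: 0.0432
```

View pics/w19.png

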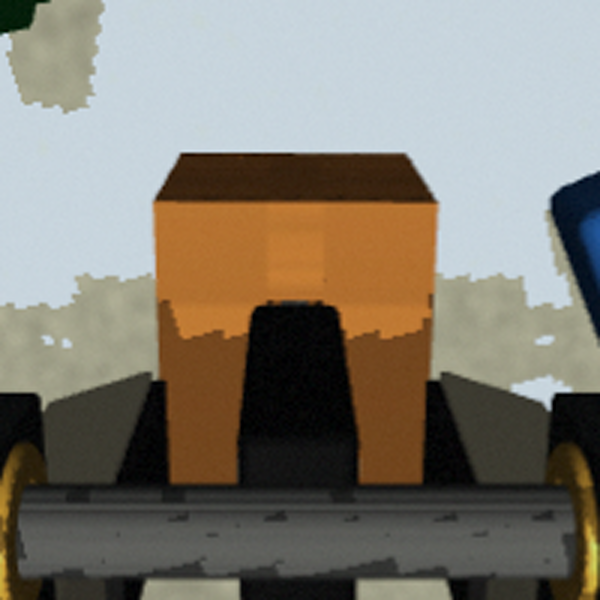

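```bash
python3 -m creep '[0.5,0,0,0.01,0,0.5,0,0,0.03,0,0.5,0,0,0.03,0,0.5,0,0,0.03,0,0,0.036,-0.0097,0,0.07,0,0.036,-0.0097,0,0.07,0,0.036,-0.0097,0,0.07,0,0.036,-0.0097,0,0.07,0,0.036,-0.0097,0,0.07,0,0.036,-0.0097,0,0.07,0,0,0,0,0]' 20; python3 - <<'E'
from h import *
snap("scene","s19.png",(100,130,340,310),3.3)
E
```

```text
time: 26.6
tool_pos: [0.6313, -0.2672, 0.2033]
tool_rot: [3.128, 0.021, 1.731]
contact_force: [-0.1, 0.0, -0.4]
opening: 0.0004
```

View pics/s19.png

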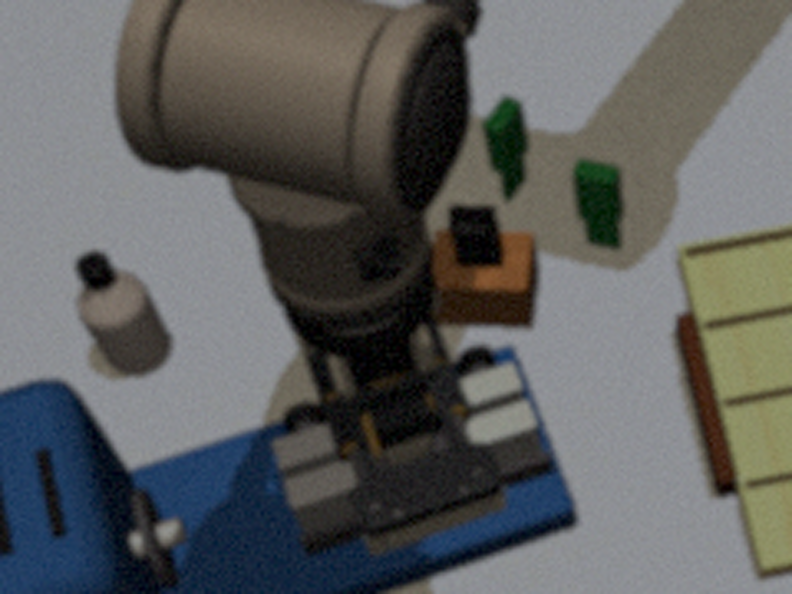

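```bash
python3 -m creep '[0,0,0,-0.02,0,0,0,0,-0.02,0,0,0,0,-0.02,-0.01,0,0,0,-0.02,-0.01,0,0,0,0,0]'
```

```text
time: 27.28
tool_pos: [0.6248, -0.2656, 0.1255]
tool_rot: [3.13, 0.02, 1.704]
contact_force: [0.2, 0.8, 0.0]
opening: 0.0005
```

```bash
python3 -m creep '[0,0.002,0,-0.011,0,0,0,0,0,0,0,-0.01,-0.0014,-0.001,0,0,-0.01,-0.0014,-0.001,0,0,-0.01,-0.0014,-0.001,0,0,-0.01,-0.0014,-0.001,0,0,0,0,0,0]'; python3 -m creep '[0,-0.01,-0.0014,-0.001,0,0,-0.008,-0.001,-0.001,0,0,0,0,0,0]'
```

```text
time: 28.15
tool_pos: [0.5855, -0.2725, 0.1154]
tool_rot: [3.122, 0.025, 1.703]
contact_force: [0.1, 0.6, 0.0]
opening: 0.0006
time: 28.52
tool_pos: [0.5656, -0.275, 0.1125]
tool_rot: [3.124, 0.024, 1.703]
contact_force: [0.0, -0.2, 0.2]
opening: 0.0007
```

```bash
python3 -m creep '[0,-0.006,-0.001,0,0,0,-0.006,-0.001,0,0,0,-0.005,-0.0007,0,0,0,-0.004,0,0,0,0,0,0,0,0]'
```

```text
time: 29.15
tool_pos: [0.5537, -0.2766, 0.1125]
tool_rot: [3.101, 0.029, 1.702]
contact_force: [-0.5, 0.0, 0.1]
opening: 0.0002
```

```bash
python3 -m creep '[0,-0.004,-0.0005,0,0,0,0,0,0,0,0,0.01,0.001,0,0,0,0.01,0.001,0.02,0,0,-0.01,0.01,0.03,0,1,-0.02,0.03,0.03,0,1,-0.02,0.03,0.03,0,1,-0.02,0.03,0.03,0,1,-0.02,0.03,0.0,0,1,0,0,0,0]';python3 - <<'E'
from h import *
c,_=snap("wrist","w20.png");t,_=snap("top","t20.png");snap("scene","s20.png")
s=telemetry.observe();print(s["tool_pos"],s["tool_rot"])
E
```

```text
time: 30.4
tool_pos: [0.4789, -0.1416, 0.2561]
tool_rot: [3.1, 0.029, 1.7]
contact_force: [0.0, -0.5, 0.8]
opening: 0.0461
[ 0.480463   -0.1437168   0.25554676] [3.09917686 0.02979128 1.69821406]
```

View pics/s20.png

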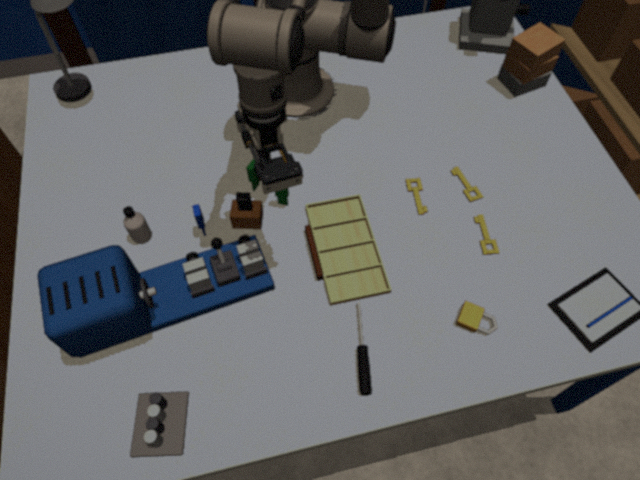

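View pics/t20.png

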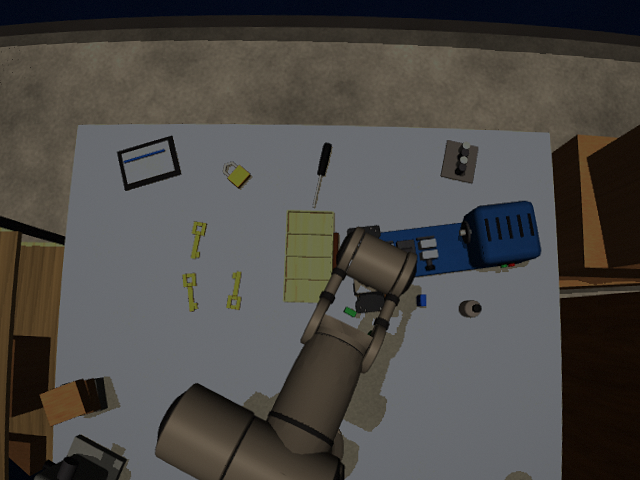

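```bash
python3 -m creep '[1,0.015,0.045,0.007,0.148,1,0.015,0.045,0.007,0.148,1,0.015,0.045,0.007,0.148,1,0.015,0.045,0.007,0.148,1,0.015,0.045,0.007,0.148,1,0.015,0.045,0.007,0.148,1,0.015,0.045,0.007,0.148,1,0.015,0.045,0.007,0.148,1,0.015,0.045,0.007,0.148,1,0,0,0,0]';python3 - <<'E'
from h import *
c,_=snap("wrist","w21.png");s=telemetry.observe();print(s["tool_pos"],s["tool_rot"],s["qpos"])
snap("top","t21.png",(335,195,545,345),3.8)
E
```

```text
time: 31.8
tool_pos: [0.6266, 0.2655, 0.3111]
tool_rot: [3.108, 0.024, 3.06]
contact_force: [-0.6, -0.6, -0.8]
opening: 0.0919
[0.6263237  0.26369597 0.31082161] [3.10912407 0.02370976 3.05730102] [ 0.27627358  0.59593154  0.95297056  0.02201905  1.5590545  -1.21050428]
```

View pics/w21.png

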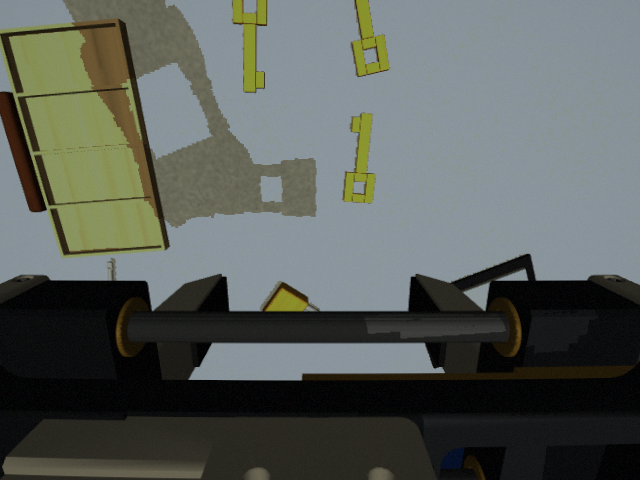

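View pics/t21.png

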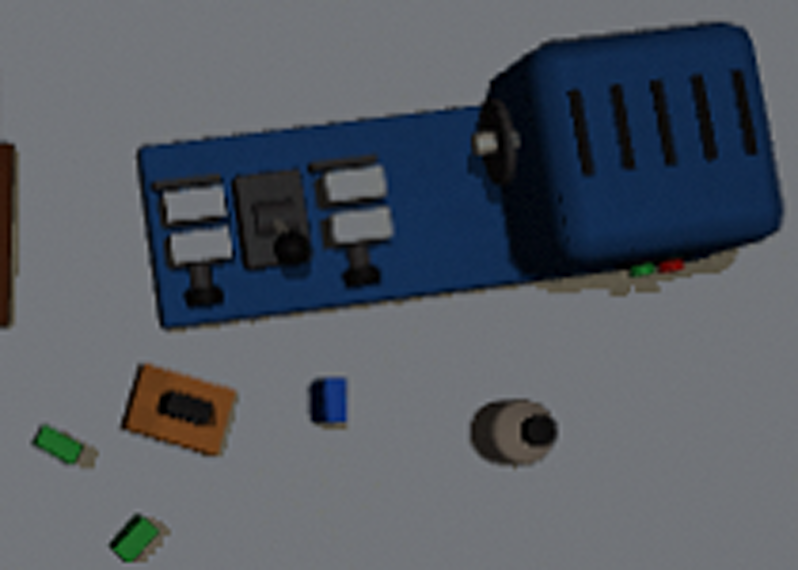

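```bash
cat > keyfit.py <<'E'
from h import *
from scipy.optimize import minimize
def ymask(im,roi=None):
    h=cv2.cvtColor(im,cv2.COLOR_BGR2HSV);m=cv2.inRange(h,(24,150,70),(34,255,255))
    if roi is not None:
        x0,y0,x1,y1=roi;q=np.zeros_like(m);q[y0:y1,x0:x1]=m[y0:y1,x0:x1];m=q
    return m
B=[(-55,-19),(-17,-19),(-17,-7),(55,-7),(55,7),(50,7),(50,17),(32,17),(32,7),(-17,7),(-17,19),(-55,19)]
H=[(-44,-8),(-28,-8),(-28,8),(-44,8)]
def world(p,P,z):
    P=np.array(P)/1000;cs,sn=np.cos(p[2]),np.sin(p[2])
    return np.c_[p[0]+cs*P[:,0]-sn*P[:,1],p[1]+sn*P[:,0]+cs*P[:,1],np.full(len(P),z)]
def raster(c,p,z0,S=4):
    m=np.zeros((480*S,640*S),np.uint8)
    f=lambda P,z:np.int32(np.round((w2px(c,world(p,P,z))+.5)*S-.5))
    cv2.fillPoly(m,[f(B,z0+.006)],255);cv2.fillPoly(m,[f(B,z0)],255);cv2.fillPoly(m,[f(H,z0+.006)],0)
    return cv2.resize(m,(640,480),interpolation=cv2.INTER_AREA)/255.
def keyfit(c,im,p0,roi=None,z0=0.):
    m=(cv2.GaussianBlur(ymask(im,roi),(0,0),.8))/255.
    cost=lambda p:((cv2.GaussianBlur(raster(c,p,z0),(0,0),.8)-m)**2).sum()
    best=None
    for d in(0,.15,-.15):
        s=np.array(p0)+[0,0,d];r=minimize(cost,s,method="Nelder-Mead",options=dict(initial_simplex=s+np.array([[0,0,0],[.008,0,0],[0,.008,0],[0,0,.1]]),xatol=1e-4,fatol=.01))
        if best is None or r.fun<best.fun:best=r
    return best.x.round(4),round(best.fun,1),round(m.sum())
E
python3 - <<'E'
from keyfit import *
c=read_camera("wrist");im=cv2.imread("pics/w21.png")
print("A",keyfit(c,im,[.5835,.3324,3.037],(330,100,400,215)))
t=read_camera("top");ti=cv2.imread("pics/t20.png")
print("A",keyfit(t,ti,[.5835,.3324,3.037],(180,215,212,262)))
print("B",keyfit(t,ti,[.4301,.3426,3.309],(175,268,205,315)))
print("C",keyfit(t,ti,[.4388,.2119,-.095],(222,268,250,315)))
E
```

```text
A (array([0.5824, 0.3316, 2.9831]), np.float64(67.0), 1372)
A (array([0.5835, 0.3337, 2.9895]), np.float64(24.8), 205)
B (array([0.4299, 0.3446, 3.2763]), np.float64(23.9), 217)
C (array([ 0.4393,  0.2111, -0.1356]), np.float64(21.6), 219)
```

```bash
python3 -m creep '[0.5,-0.007,0.011,-0.037,-0.012,0.5,-0.007,0.011,-0.037,-0.012,0.5,-0.007,0.011,-0.037,-0.012,0.5,-0.007,0.011,-0.037,-0.012,0.5,-0.007,0.011,-0.037,-0.012,0.5,-0.007,0.011,-0.03,-0.012,0.5,0,0,0,0,0.5,0,0,0,0]';python3 - <<'E'
from h import *
c,_=snap("wrist","w22.png");s=telemetry.observe();print(s["tool_pos"],s["tool_rot"])
E
```

```text
time: 33.0
tool_pos: [0.5849, 0.3161, 0.0968]
tool_rot: [3.109, 0.032, 2.959]
contact_force: [-0.3, 0.8, 0.9]
opening: 0.0458
[0.58487639 0.31602757 0.09675842] [3.10866222 0.03152804 2.95876463]
```

View pics/w22.png

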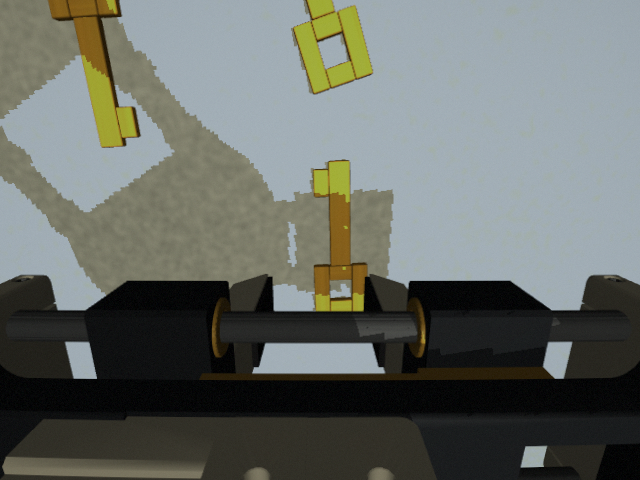

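```bash
python3 -m creep '[0.5,-0.0012,0.008,-0.01,0.012,0.5,-0.0012,0.008,-0.012,0.012,0.5,0,0,-0.012,0,0.5,0,0,0,0]';python3 - <<'E'
from h import *
c,_=snap("wrist","w23.png");s=telemetry.observe();print(s["tool_pos"],s["tool_rot"])
E
```

```text
time: 33.55
tool_pos: [0.5838, 0.3327, 0.0628]
tool_rot: [3.107, 0.035, 2.984]
contact_force: [0.5, -0.5, 0.6]
opening: 0.0459
[0.58410349 0.33291513 0.06351093] [3.10600536 0.03579319 2.98344102]
```

View pics/w23.png

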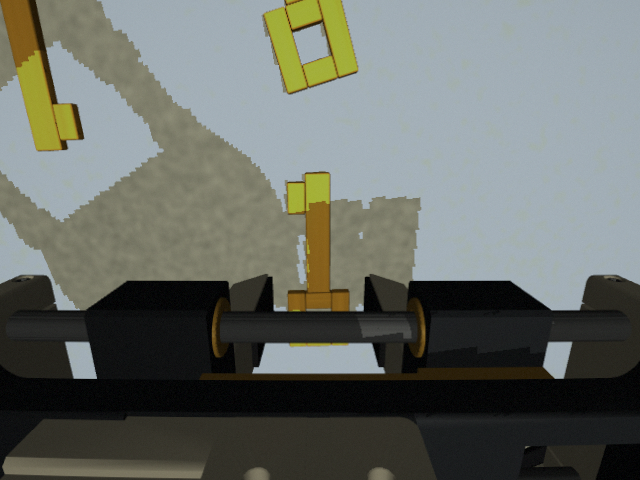

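```bash
python3 -m creep '[0.5,-0.001,-0.001,-0.01,0,0.5,0,0,-0.01,0,0.5,0,0,-0.009,0,0.5,0,0,0,0]'
```

```text
time: 34.1
tool_pos: [0.5831, 0.3315, 0.0325]
tool_rot: [3.106, 0.036, 2.983]
contact_force: [0.9, 1.0, 0.6]
opening: 0.046
```

```bash
python3 -m creep '[0.5,0,0,-0.004,0,0.5,0,0,0,0,0,0,0,0,0,0,0,0,0,0,0,0,0,0,0,0,0,0,0,0,0,0,0,0,0]' 15
```

```text
time: 34.98
tool_pos: [0.5838, 0.3318, 0.0293]
tool_rot: [3.105, 0.038, 2.983]
contact_force: [0.6, 0.1, -0.3]
opening: 0.0133
```

```bash
python3 -m creep '[0,0,0,0.01,0,0,0,0,0.02,0,0,0,0,0.03,0,0,-0.001,-0.02,0.01,-0.1,0,-0.001,-0.03,0,-0.15,0,-0.001,-0.035,0,-0.15,0,-0.001,-0.035,0,-0.15,0,-0.001,-0.035,0,-0.15,0,-0.001,-0.035,0,-0.15,0,-0.001,-0.035,0,-0.15,0,-0.001,-0.035,0,-0.15,0,0,0,0,0]' 30;python3 - <<'E'
from h import *
c,_=snap("wrist","w24.png");s=telemetry.observe();print(s["tool_pos"],s["tool_rot"])
E
```

```text
time: 36.48
tool_pos: [0.5762, 0.0647, 0.1101]
tool_rot: [3.097, 0.042, 1.796]
contact_force: [-0.3, 0.2, -1.0]
opening: 0.012
[0.57627531 0.06590744 0.1101665 ] [3.09626107 0.0417511  1.79876503]
```

View pics/w24.png

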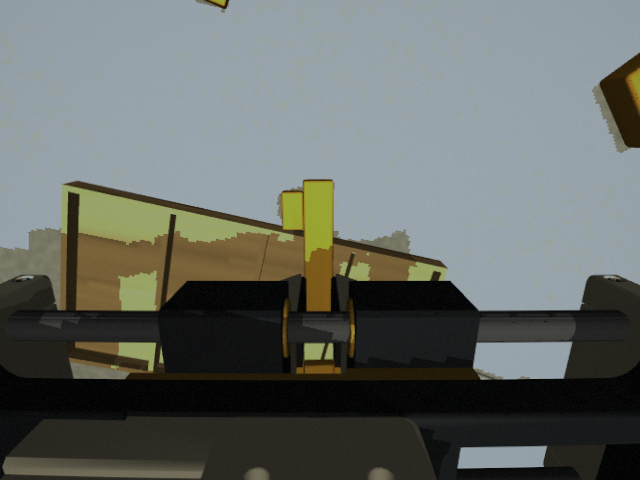

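```bash
python3 -m creep '[0,-0.001,-0.022,0,-0.08,0,-0.001,-0.022,0,-0.08,0,-0.001,-0.022,0,-0.077,0,0,0,0,0,0,0,0,0,0]';python3 - <<'E'
from h import *
c,_=snap("wrist","w25.png");s=telemetry.observe();print(s["tool_pos"],s["tool_rot"])
E
```

```text
time: 37.15
tool_pos: [0.574, 0.004, 0.112]
tool_rot: [3.094, 0.04, 1.568]
contact_force: [0.6, -0.3, -0.4]
opening: 0.0122
[0.57401007 0.00405567 0.11195237] [3.09367079 0.04036723 1.56832733]
```

View pics/w25.png

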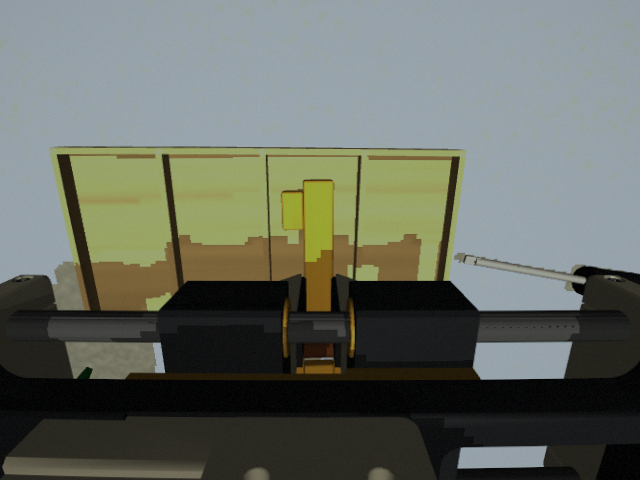

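```bash
python3 - <<'E'
from h import *
c=read_camera("wrist")
print(px2w(c,[(53,149),(463,152),(165,153),(268,154),(360,154)],.016).round(4).tolist())
E
```

```text
[[0.4114, 0.0719, 0.016], [0.6747, 0.0689, 0.016], [0.4812, 0.0687, 0.016], [0.5464, 0.0677, 0.016], [0.606, 0.0676, 0.016]]
```

```bash
python3 -m creep '[0,0,-0.002,-0.012,0,0,0,-0.002,-0.012,0,0,0,0,-0.012,0,0,0,0,-0.012,0,0,0,0,0,0]'
```

```text
time: 37.88
tool_pos: [0.573, 0.0012, 0.0591]
tool_rot: [3.096, 0.04, 1.571]
contact_force: [0.5, -0.1, -1.4]
opening: 0.0123
```

```bash
python3 -m creep '[0,0.0005,-0.001,-0.008,0,0,0,0,-0.008,0,0,0,0,-0.006,0,0,0,0,0,0]'
```

```text
time: 38.38
tool_pos: [0.574, -0.0, 0.036]
tool_rot: [3.095, 0.04, 1.571]
contact_force: [0.3, 1.3, 0.4]
opening: 0.0121
```

```bash
python3 -m creep '[0,0,0,-0.002,0,0,0,0,0,0,0.22,0,0,0,0,0.22,0,0,0,0,0.22,0,0,0,0]'; python3 -m creep '[0.22,0,0,0.008,0,0.22,0,0,0.02,0,0.22,0,0.01,0.03,0,0.22,0,0.03,0.03,0.1,0.22,0,0.03,0.01,0.1,0.22,0,0,0,0]'; python3 - <<'E'
from h import *
c,_=snap("top","t26.png",(160,190,400,370),3.3);s=telemetry.observe();print(s["tool_pos"],s["tool_rot"])
snap("wrist","w26.png")
E
```

```text
time: 39.0
tool_pos: [0.5747, -0.0001, 0.0349]
tool_rot: [3.093, 0.04, 1.571]
contact_force: [0.2, 0.2, -0.1]
opening: 0.0201
time: 39.75
tool_pos: [0.575, 0.0713, 0.1391]
tool_rot: [3.091, 0.041, 1.775]
contact_force: [-1.3, -0.4, 0.1]
opening: 0.0202
[0.57498184 0.07030504 0.13868242] [3.09105839 0.04152286 1.77325834]
```

View pics/w26.png

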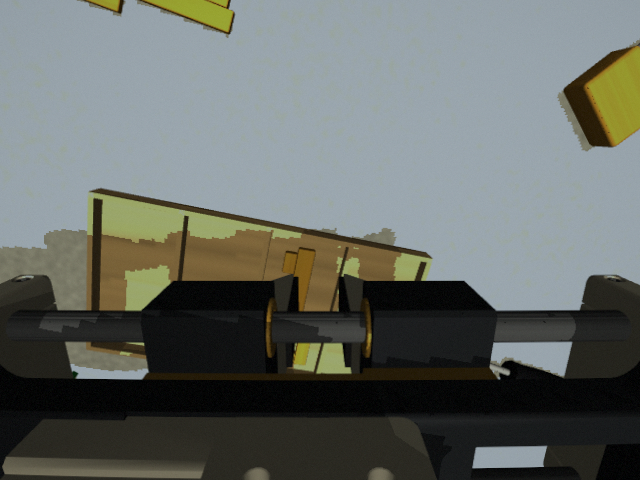

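View pics/t26.png

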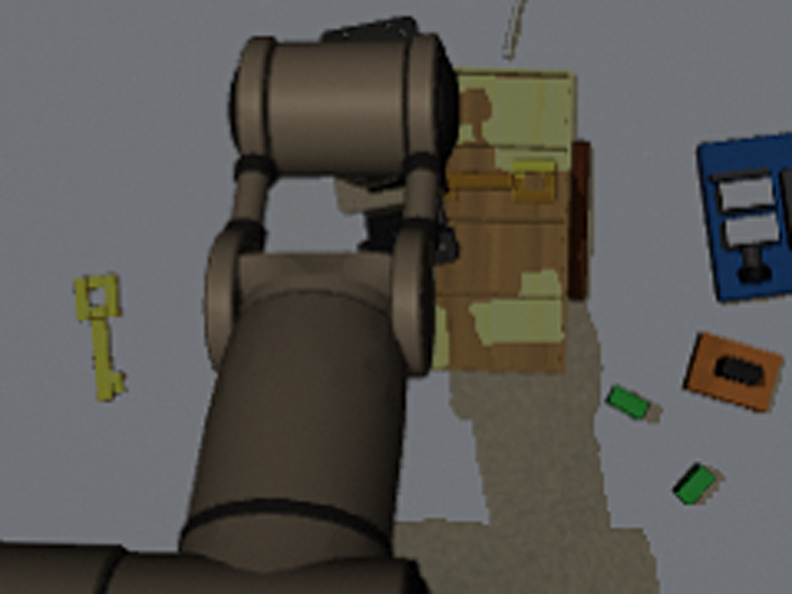

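```bash
python3 -m creep '[0.5,-0.008,0.03,0.007,0.16,0.5,-0.008,0.03,0.007,0.16,0.5,-0.008,0.03,0.007,0.16,0.5,-0.008,0.03,0.007,0.16,0.5,-0.008,0.03,0.007,0.16,0.5,-0.008,0.03,0.007,0.16,0.5,-0.008,0.03,0.007,0.16,0.5,-0.008,0.03,0.007,0.16,0.5,-0.008,0.03,0.007,0.16,0.5,0,0,0,0]';python3 - <<'E'
from h import *
c,_=snap("wrist","w27.png");s=telemetry.observe();print(s["tool_pos"],s["tool_rot"])
E
```

```text
time: 41.1
tool_pos: [0.5009, 0.3343, 0.1949]
tool_rot: [3.105, 0.034, -3.051]
contact_force: [0.3, -0.1, -0.1]
opening: 0.046
[0.50104123 0.33311761 0.19440946] [ 3.10590009  0.03289052 -3.05312794]
```

View pics/w27.png

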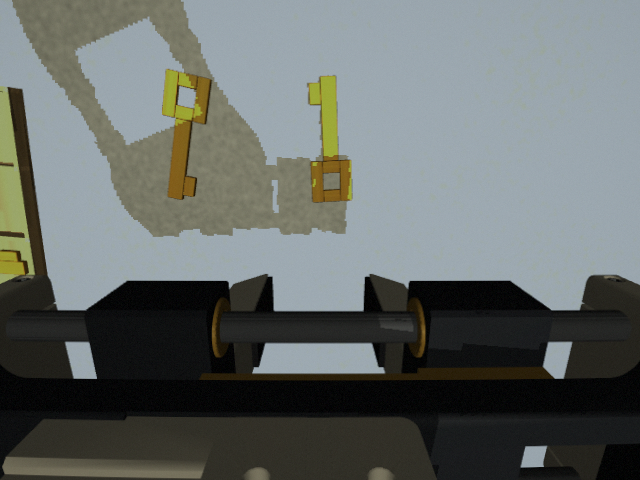

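```bash
sed -i 's/(24,150,70)/(13,150,50)/' keyfit.py; python3 - <<'E'
from keyfit import *
c=read_camera("wrist");im=cv2.imread("pics/w27.png")
print("B",keyfit(c,im,[.4299,.3446,3.276],(295,60,370,215)))
print("C",keyfit(c,im,[.4393,.2111,-.13],(150,55,220,210)))
E
```

```text
B (array([0.4296, 0.344 , 3.2772]), np.float64(78.9), 2779)
C (array([ 0.4391,  0.2108, -0.142 ]), np.float64(164.1), 3077)
```

```bash
python3 -m creep '[0.5,-0.012,0.002,-0.02,0.008,0.5,-0.012,0.002,-0.02,0.008,0.5,-0.012,0.002,-0.02,0.008,0.5,-0.012,0.002,-0.02,0.008,0.5,-0.012,0.002,-0.02,0.008,0.5,-0.011,0.002,-0.02,0.007,0.5,0,0,0,0,0.5,0,0,0,0]';python3 - <<'E'
from h import *
c,_=snap("wrist","w28.png");s=telemetry.observe();print(s["tool_pos"],s["tool_rot"])
E
```

```text
time: 42.2
tool_pos: [0.4325, 0.332, 0.0684]
tool_rot: [3.111, 0.028, -3.038]
contact_force: [0.1, 0.1, 0.5]
opening: 0.0462
[0.4323357  0.33197618 0.06842579] [ 3.11130499  0.02825455 -3.03757405]
```

View pics/w28.png

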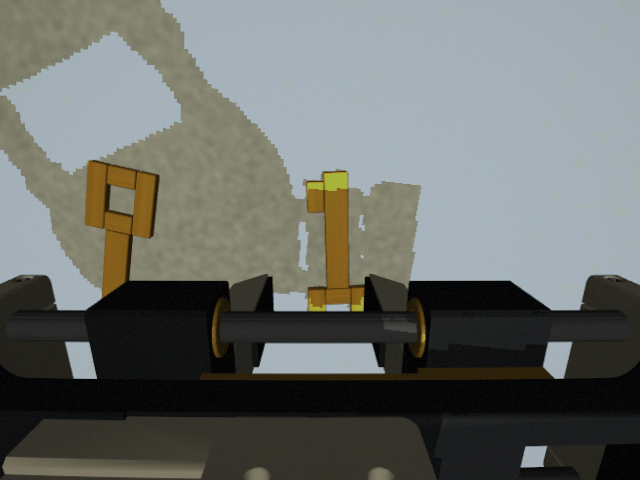

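```bash
python3 -m creep '[0.5,-0.0014,0.006,-0.004,0.016,0.5,-0.0014,0.006,-0.004,0.016,0.5,0,0,0,0,0.5,0,0,0,0]';python3 - <<'E'
from h import *
c,_=snap("wrist","w29.png",(200,130,440,330),3)
E
```

```text
time: 42.75
tool_pos: [0.431, 0.3452, 0.0614]
tool_rot: [3.11, 0.031, -3.004]
contact_force: [0.2, -0.5, 0.7]
opening: 0.0456
```

View pics/w29.png

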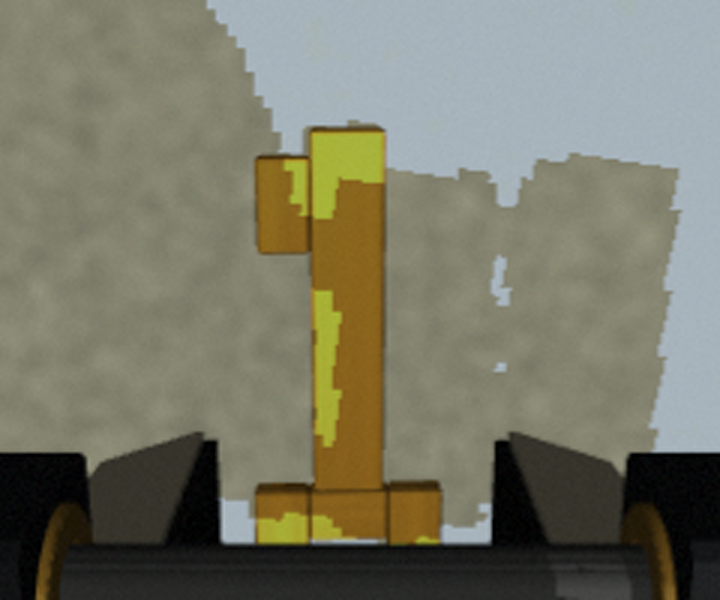

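Well aligned (shank centred at column 348 against fingers at about 355). Descend and grip.

```bash
python3 -m creep '[0.5,-0.001,-0.001,-0.01,0,0.5,0,0,-0.01,0,0.5,0,0,-0.008,0,0.5,0,0,0,0]';python3 -m creep '[0.5,0,0,-0.003,0,0.5,0,0,0,0,0,0,0,0,0,0,0,0,0,0,0,0,0,0,0,0,0,0,0,0,0,0,0,0,0]' 15
```

```text
time: 43.3
tool_pos: [0.4295, 0.3436, 0.0309]
tool_rot: [3.111, 0.03, -3.005]
contact_force: [0.4, 0.2, -0.2]
opening: 0.0459
time: 44.18
tool_pos: [0.43, 0.3439, 0.0283]
tool_rot: [3.11, 0.032, -3.005]
contact_force: [0.7, 0.1, -0.6]
opening: 0.0137
```

```bash
python3 -m creep '[0,0,0,0.01,0,0,0,0,0.02,0,0,0,0,0.03,0,0,0.007,-0.02,0.02,-0.15,0,0.007,-0.03,0,-0.155,0,0.007,-0.03,0,-0.155,0,0.007,-0.03,0,-0.155,0,0.007,-0.03,0,-0.155,0,0.007,-0.03,0,-0.155,0,0.007,-0.03,0,-0.155,0,0.007,-0.03,0,-0.155,0,0.007,-0.03,0,-0.155]' 30;python3 -m creep '[0,0.007,-0.03,0,-0.155,0,0.007,-0.03,0,-0.155,0,0,0,0,0]'
```

```text
time: 45.68
tool_pos: [0.4945, 0.0778, 0.1188]
tool_rot: [3.103, 0.036, 1.847]
contact_force: [0.5, 0.0, -0.4]
opening: 0.0131
time: 46.05
tool_pos: [0.5096, 0.0141, 0.1209]
tool_rot: [3.1, 0.036, 1.523]
contact_force: [0.1, -0.5, -2.2]
opening: 0.0127
```

```bash
python3 -m creep '[0,-0.0005,-0.007,-0.012,0.02,0,-0.0005,-0.007,-0.012,0.02,0,0,0,-0.012,0,0,0,0,-0.012,0,0,0,0,0,0]';python3 - <<'E'
from h import *
c,_=snap("wrist","w30.png")
E
```

```text
time: 46.68
tool_pos: [0.5068, 0.0015, 0.069]
tool_rot: [3.103, 0.036, 1.572]
contact_force: [-0.6, 0.0, -1.4]
opening: 0.0128
```

View pics/w30.png

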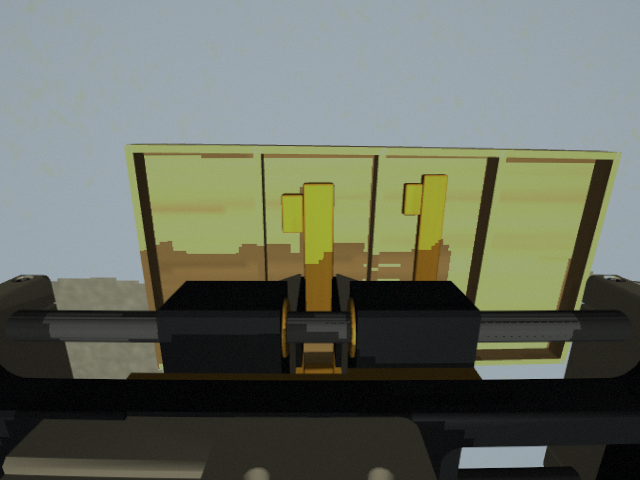

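Key B is centred over compartment 1 between the dividers at columns 263 and 375. Key A lies flat in compartment 2. Lower.

```bash
python3 -m creep '[0,0.001,-0.001,-0.012,0,0,0.001,0,-0.01,0,0,0,0,-0.008,0,0,0,0,0,0]';python3 -m creep '[0,0,0,-0.003,0,0,0,0,0,0,0.22,0,0,0,0,0.22,0,0,0,0,0.22,0,0,0,0]'; python3 -m creep '[0.22,0,0,0.008,0,0.22,0,0,0.02,0,0.22,0,0.01,0.03,0,0.22,0,0,0.03,0,0.22,0,0,0,0]';python3 - <<'E'
from h import *
c,_=snap("wrist","w31.png")
E
```

```text
time: 47.22
tool_pos: [0.5098, 0.0006, 0.0378]
tool_rot: [3.101, 0.036, 1.572]
contact_force: [-0.2, 0.2, -1.2]
opening: 0.0129
time: 47.85
tool_pos: [0.5105, 0.0005, 0.0356]
tool_rot: [3.099, 0.036, 1.572]
contact_force: [-0.5, 0.9, 1.3]
opening: 0.0205
time: 48.48
tool_pos: [0.5105, 0.0108, 0.1281]
tool_rot: [3.097, 0.036, 1.572]
contact_force: [-0.9, 0.3, 0.1]
opening: 0.0203
```

View pics/w31.png

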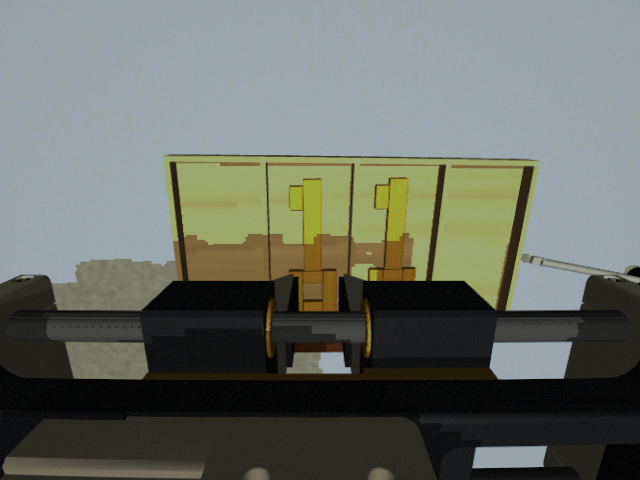

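```bash
python3 -m creep '[0.5,-0.009,0.018,0.006,-0.156,0.5,-0.009,0.018,0.006,-0.156,0.5,-0.009,0.018,0.006,-0.156,0.5,-0.009,0.018,0.006,-0.156,0.5,-0.009,0.018,0.006,-0.156,0.5,-0.009,0.018,0.006,-0.156,0.5,-0.009,0.018,0.006,-0.156,0.5,-0.009,0.018,0.006,-0.156,0.5,-0.009,0.018,0.006,-0.156,0.5,-0.009,0.018,0.006,-0.156,0.5,-0.009,0.018,0.006,-0.156,0.5,0,0,0,0]';python3 - <<'E'
from h import *
c,_=snap("wrist","w32.png");s=telemetry.observe();print(s["tool_pos"],s["tool_rot"],s["qpos"])
E
```

```text
time: 50.02
tool_pos: [0.3994, 0.2124, 0.181]
tool_rot: [3.108, 0.056, -0.202]
contact_force: [1.0, -0.5, -0.1]
opening: 0.046
[0.39953779 0.21180933 0.18075669] [ 3.10742606  0.05665092 -0.20049044] [ 3.18740007e-01  3.20883626e-01  1.77349560e+00 -1.75914296e-03
  1.11334229e+00  2.08988779e+00]
```

View pics/w32.png

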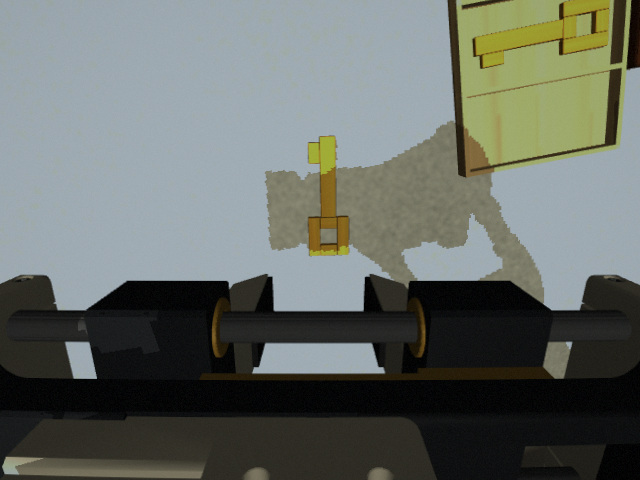

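```bash
python3 - <<'E'
from keyfit import *
c=read_camera("wrist");im=cv2.imread("pics/w32.png")
print("C",keyfit(c,im,[.4391,.2108,-.142],(290,120,370,270)))
E
```

```text
C (array([ 0.4127,  0.1945, -0.1732]), np.float64(90.4), 2634)
```

```bash
python3 - <<'E'
from keyfit import *
t,im=snap("top","t33.png"); print("C",keyfit(t,im,[.4127,.1945,-.17],(215,260,260,330)),ymask(im,(215,260,260,330)).sum()/255)
s,im=snap("scene","s33.png"); print("C",keyfit(s,im,[.4127,.1945,-.17],(390,160,440,230)))
E
```

```text
C (array([ 0.4122,  0.193 , -0.156 ]), np.float64(159.3), 74) 74.0
C (array([ 0.4136,  0.1954, -0.1977]), np.float64(126.1), 137)
```

View pics/s33.png

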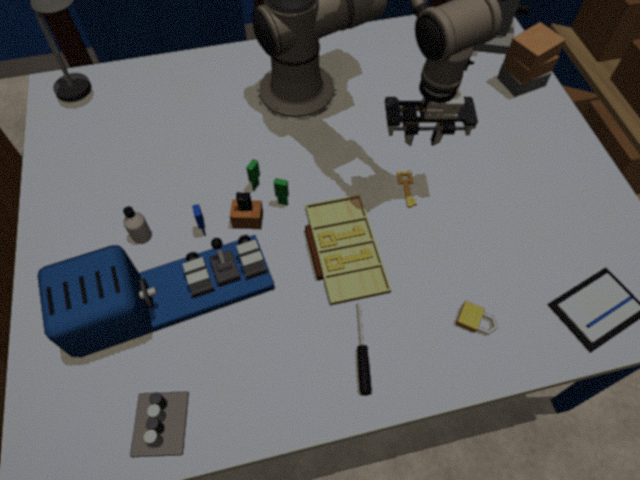

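```bash
python3 -m creep '[0.5,0.0022,-0.003,-0.019,0.004,0.5,0.0022,-0.003,-0.019,0.004,0.5,0.0022,-0.003,-0.019,0.004,0.5,0.0022,-0.003,-0.019,0.005,0.5,0.0022,-0.003,-0.019,0.005,0.5,0.0022,-0.003,-0.016,0.005,0.5,0,0,0,0,0.5,0,0,0,0]';python3 - <<'E'
from h import *
c,_=snap("wrist","w34.png");s=telemetry.observe();print(s["tool_pos"],s["tool_rot"])
E
```

```text
time: 51.22
tool_pos: [0.4159, 0.188, 0.0656]
tool_rot: [3.107, 0.056, -0.169]
contact_force: [-0.1, -0.3, 0.3]
opening: 0.0459
[0.41584917 0.18801388 0.06561074] [ 3.10710656  0.05622823 -0.16858121]
```

View pics/w34.png

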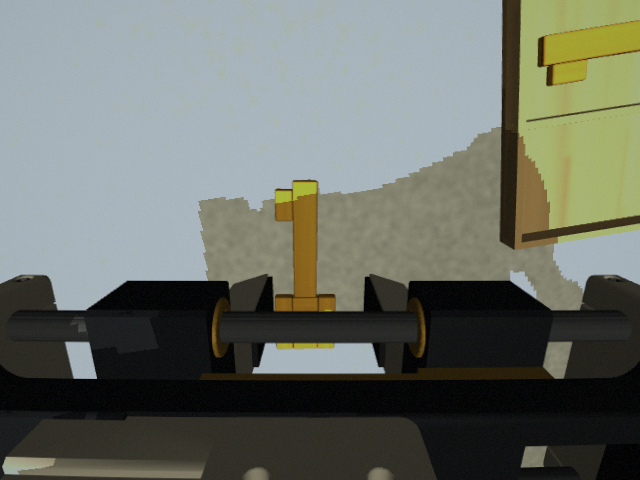

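```bash
python3 -m creep '[0.5,-0.0015,0.003,-0.004,-0.002,0.5,-0.0015,0.0033,-0.004,-0.002,0.5,0,0,0,0,0.5,0,0,0,0]';python3 - <<'E'
from h import *
c,_=snap("wrist","w35.png",(200,130,440,330),3)
E
```

```text
time: 51.78
tool_pos: [0.4131, 0.1953, 0.0583]
tool_rot: [3.108, 0.054, -0.172]
contact_force: [-0.7, -0.0, -0.8]
opening: 0.0458
```

View pics/w35.png

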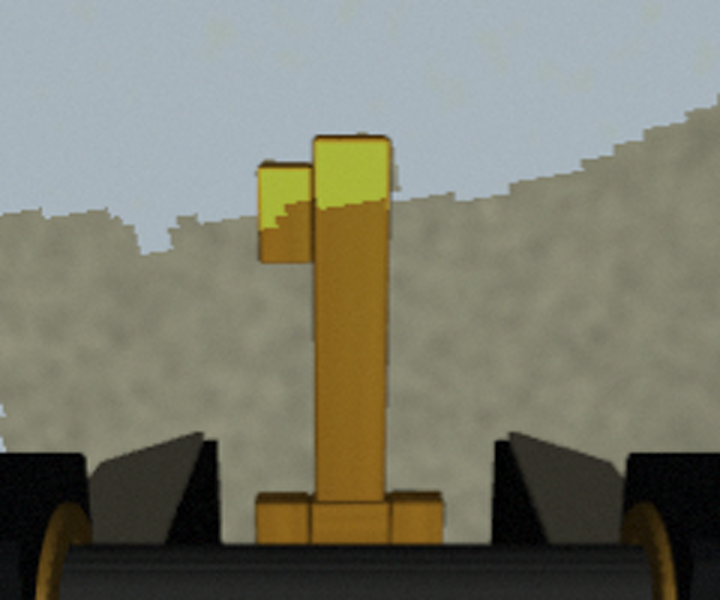

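```bash
python3 -m creep '[0.5,0,0,-0.01,0,0.5,0,0,-0.01,0,0.5,0,0,-0.006,0,0.5,0,0,0,0]';python3 -m creep '[0.5,0,0,-0.0025,0,0.5,0,0,0,0,0,0,0,0,0,0,0,0,0,0,0,0,0,0,0,0,0,0,0,0,0,0,0,0,0]' 15
```

```text
time: 52.32
tool_pos: [0.4128, 0.195, 0.03]
tool_rot: [3.108, 0.055, -0.172]
contact_force: [-0.3, 0.6, -0.3]
opening: 0.0459
time: 53.2
tool_pos: [0.4133, 0.1952, 0.0279]
tool_rot: [3.108, 0.054, -0.172]
contact_force: [0.3, 0.2, -0.5]
opening: 0.0134
```

```bash
python3 -m creep '[0,0,0,0.01,0,0,0,0,0.02,0,0,0,0,0.03,0,0,0.0026,-0.017,0.02,0.157,0,0.0026,-0.017,0,0.157,0,0.0026,-0.017,0,0.157,0,0.0026,-0.017,0,0.157,0,0.0026,-0.017,0,0.157,0,0.0026,-0.017,0,0.157,0,0.0026,-0.017,0,0.157,0,0.0026,-0.017,0,0.157,0,0.0026,-0.017,0,0.157]' 30;python3 -m creep '[0,0.0026,-0.017,0,0.157,0,0.0026,-0.017,0,0.157,0,0,0,0,0]'
```

```text
time: 54.7
tool_pos: [0.4373, 0.0384, 0.1177]
tool_rot: [3.104, 0.049, 1.289]
contact_force: [0.6, 0.8, -0.8]
opening: 0.013
time: 55.08
tool_pos: [0.4426, 0.0025, 0.1196]
tool_rot: [3.102, 0.049, 1.611]
contact_force: [0.8, -0.2, -0.9]
opening: 0.0132
```

```bash
python3 -m creep '[0,0,-0.001,-0.012,-0.02,0,0,-0.001,-0.012,-0.02,0,0,0,-0.012,0,0,0,0,-0.012,0,0,0,0,0,0]';python3 - <<'E'
from h import *
c,_=snap("wrist","w36.png")
E
```

```text
time: 55.7
tool_pos: [0.4415, 0.0022, 0.0677]
tool_rot: [3.104, 0.049, 1.563]
contact_force: [0.0, -0.2, -0.1]
opening: 0.0129
```

View pics/w36.png

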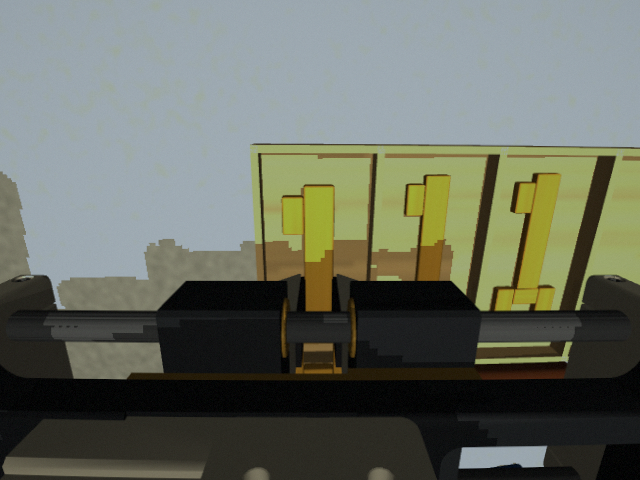

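Key C is over the middle of compartment 0 (walls at columns 260 and 373, shank at 318). Lower and release.

```bash
python3 -m creep '[0,0.0005,-0.001,-0.012,0,0,0,-0.001,-0.01,0,0,0,0,-0.006,0,0,0,0,0,0]';python3 -m creep '[0,0,0,-0.004,0,0,0,0,0,0,0.22,0,0,0,0,0.22,0,0,0,0,0.22,0,0,0,0]'; python3 -m creep '[0.22,0,0,0.008,0,0.22,0,0,0.02,0,0.22,0,0.01,0.03,0,0.22,0,-0.02,0.04,0,0.22,0,-0.05,0.05,0,0.22,0,-0.05,0.05,0,0.22,0,-0.05,0,0,0.22,0,-0.05,0,0,0.22,0,-0.05,0,0,0.22,0,-0.05,0,0,0.22,0,-0.03,0,0,0.22,0,0,0,0]';python3 - <<'E'
from h import *
c,_=snap("wrist","w37.png");snap("top","t37.png");s=telemetry.observe();print(s["tool_pos"],s["tool_rot"])
E
```

```text
time: 56.25
tool_pos: [0.4428, -0.0001, 0.0385]
tool_rot: [3.102, 0.049, 1.563]
contact_force: [0.1, -0.2, -0.8]
opening: 0.013
time: 56.88
tool_pos: [0.4435, -0.0001, 0.035]
tool_rot: [3.1, 0.049, 1.563]
contact_force: [-0.9, -0.3, -0.4]
opening: 0.0201
time: 58.38
tool_pos: [0.4406, -0.3379, 0.2347]
tool_rot: [3.093, 0.055, 1.566]
contact_force: [-0.2, 1.8, -0.0]
opening: 0.0201
[ 0.44087398 -0.3358043   0.23468487] [3.09290581 0.05377736 1.56778248]
```

View pics/t37.png

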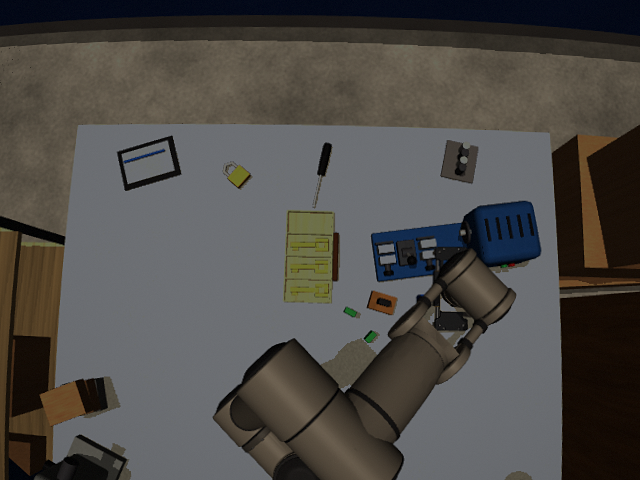

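View pics/w37.png

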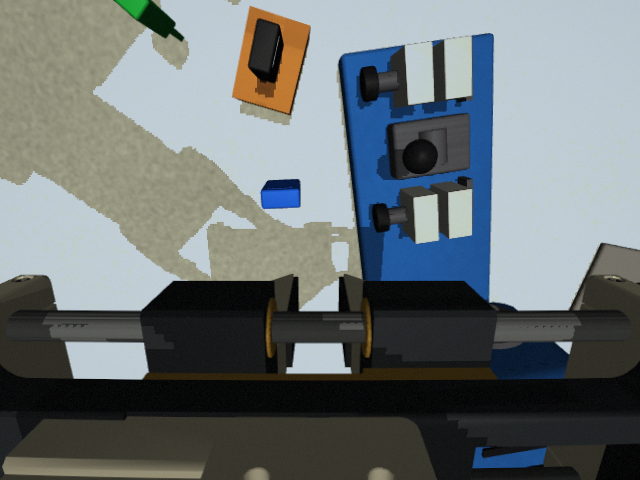

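Now I'll check everything by numbers: ball, gauge, and an enlarged view of the tray.

```bash
python3 - <<'E'
from keyfit import *
c=read_camera("wrist");print("ball",px2w(c,[(420,157)],.105).round(4))
from fit import *
print("gauge if seated",px2w(c,[(270,34)],.105).round(4))
t,im=snap("top","t38.png",(275,200,345,310),7);
im2=cv2.resize(cv2.imread("pics/w37.png")[0:130,220:330],None,fx=5,fy=5,interpolation=cv2.INTER_CUBIC);cv2.imwrite("pics/w37a.png",im2)
s,im=snap("scene","s38.png",(210,170,400,310),4.2)
E
```

```text
ball [[ 0.5243 -0.2783  0.105 ]]
gauge if seated [[ 0.415  -0.1975  0.105 ]]
```

View pics/t38.png

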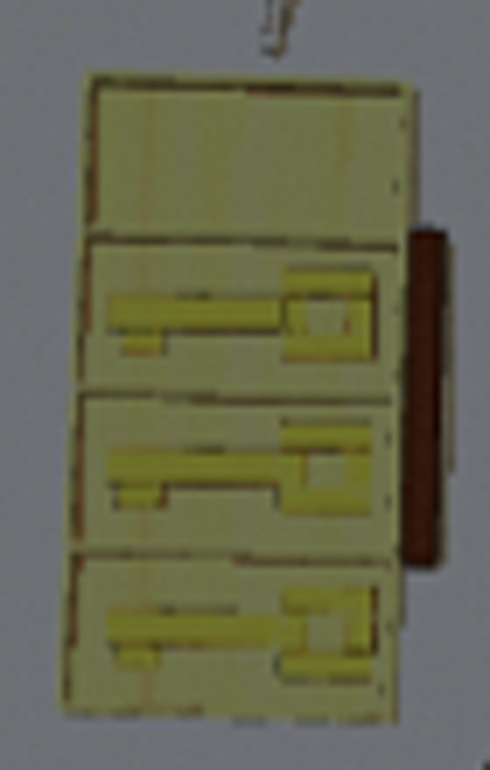

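View pics/s38.png

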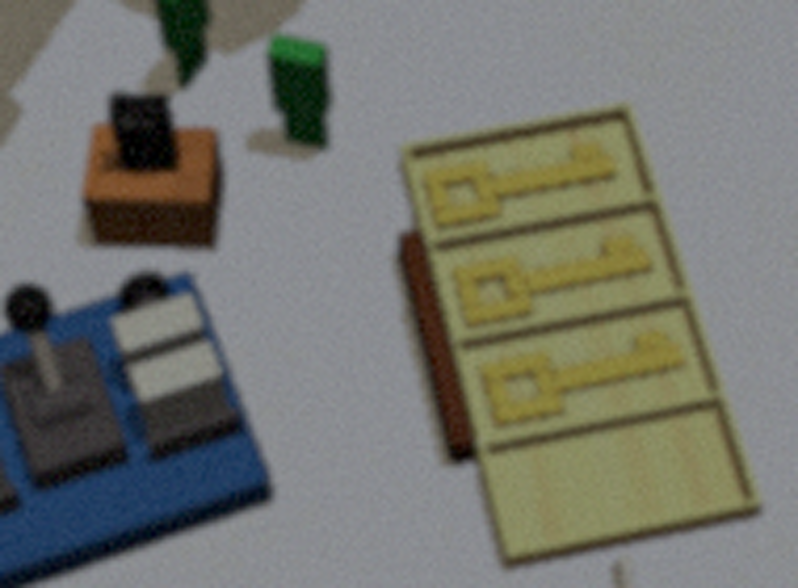

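View pics/w37a.png

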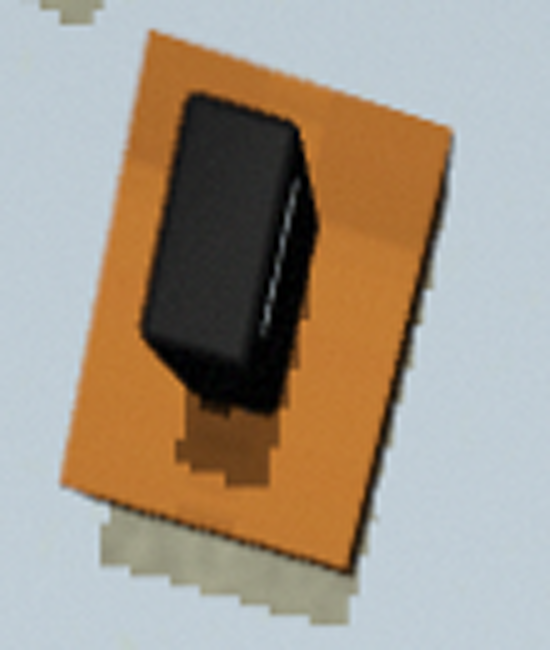

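```bash
python3 - <<'E'
from fit import *
c=read_camera("wrist");k=lambda p:np.array(p)/5+[220,0]
for z in (105,110): print(fit(c,k([(189,94),(298,126),(250,366),(143,330)]),rect(-8,8,-16,16,z),[.41,-.2,-.27]))
print(fit(c,k([(149,30),(454,130),(352,573),(62,486)]),rect(-25,25,-35,35,50),[.41,-.2,-.27]))
E
```

```text
(array([ 0.4108, -0.2042, -0.2673]), array([2.1, 1.9, 1.6, 2.3]))
(array([ 0.4113, -0.2053, -0.2716]), array([2.6, 2.3, 2.3, 2.9]))
(array([ 0.4108, -0.2052, -0.267 ]), array([0.4, 0.1, 0.8, 0.3]))
```

```bash
python3 -c "
from cell import workorder,telemetry
print(workorder.hand_in());print(telemetry.observe()['time'])"
```

```text
the job is handed in; nothing more can be done
None
the job is handed in; nothing more can be done
```

The whole job is done and handed in at about 58.5 s of robot time; hand-in gives no verdict. I swung the lever to the far side, seated the gauge in the left clamp and then the right, put it back in its stand, and swung the lever back. The three brass keys on the counter lie flat in compartments 2, 1 and 0, each with its bow towards the grip bar.

- **Gauge seating:** it was stopped by contact with the tool at 117.5–117.6 mm in both clamps, where 117.6 mm was expected. Back in the stand it released at 92.6 mm, the same height as at the start. In the last picture it sits within about 1 mm of the stand's centre.
- **Lever:** the ball is back within about 2.5 mm of its released position, and the top view taken just after the swing matched the starting one. When locked, the ball was within about 1 mm of where the far stop should put it.
- **Keys:** the last top and scene views show all three flat, one to a compartment. I judged flatness by eye. One key had been knocked about 3 cm aside during the run, so I measured it again before gripping it.
- **Other objects:** the padlock, oil bottle and screwdriver look unmoved in the pictures.

**What went wrong:** my first grip on the gauge was off-centre, with about 9 N on the tool, so I opened, re-centred and gripped again. The tool also built up a tilt of about 0.07 rad by the end. It showed no effect on the placed parts.

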